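# Clamp, shake and unload the sample jars

### The arm

A 6-joint arm with a two-finger parallel gripper is mounted at the origin on the work surface. World frame = base frame: x ahead of the robot, y to its left, z up, the work surface at z = 0. Lengths are in m, angles in rad, forces in N, time in s.
With the tool pointing down it reaches from about 0.4 to 0.825 m from the base axis. Payload 7 kg.
Tool frame: the origin (TCP) lies on the mounting face of the last link; the fingertips stand 178 mm ahead of it and the grasp point (between the pads) lies 159 mm ahead of it; z points along the fingers, y is the direction in which the jaws open and shut (so a half turn about z gives the same grasp; the last joint's range is limited). The gripper opens to 88 mm and grips with 3 to 60 N. Pads are 19 mm wide; open, the fingers measure 130 mm over their backs; the gripper's body (78 mm by 193 mm) begins 47 mm behind the grasp point.
Start: joints at [1.531, 0.359, 0.012, 0, -1.224, -0.288], TCP at [0.217, 0.639, 0.405] pointing down, gripper open.
Joint ranges: [-3.07, 3.07], [-1.43, 2.12], [-1.02, 1.25], [-3.03, 1.67], [-3.05, -0], [-3.03, 3.03]. Speed limits (rad/s): [2.39, 2.39, 3.01, 3.14, 3.14, 3.14].

### API

Orientations are given as [roll, pitch, yaw] about the fixed x, y, z axes, in that order (R = Rz(yaw) Ry(pitch) Rx(roll)).
In Python, from station import * gives the robot as it stands.
- The arm moves only by the tool arm_command, never from a script. Its argument "targets" is a list of rows, each a list of 3 entries, a list of its own where there are three numbers: the turn, a rotation vector about the world's x, y, z in rad, then the shift along the world's x, y, z in mm, then the closure, from 0 (fully open) to 1 (shut). In form: [[[wx, wy, wz], [tx, ty, tz], fingers], ...]. A call has 1 to 8 rows; each row shifts and turns the commanded pose from where the row before left it; what a row does not reach is not made up. A row lasts 1/10 s, in which the tool goes at most 50 mm and 8.59 degrees, less where a joint would pass 70% of its speed; a pose out of reach is approached as far as the arm can. A call with a gripper value outside its range is refused whole. The fingers move at their own pace and stop on an object; "squeeze" is the grip in N (left out, the last holds). Time passes only in rows, so rows that do not move let the fingers close. It gives the time, the measured TCP pose, the force and the opening at its end, in the units of the state.
- get_state(): the state, without advancing time (a new reading comes with each control period).
- grab_frame(name): name is "scene" or "top" or "wrist"; returns (picture, depth): 420x560x3 uint8, red, green, blue; 420x560 float32, m along the optical axis (not along the pixel's ray), 0 where there is no reading.
- camera_params(name): a dict with "mtx" (3x3 intrinsics, pixels), "k1" (the pictures are not rectified: a ray, as slopes to the right and down, at radius r is drawn at 1 + k1 r^2 times it, then the intrinsics apply), "eye" and "orientation" of the camera in the world. Camera axes: x right, y down, z forward; pixel columns grow to the right and rows downward; lengths in m; the calibration is good to about 2 mm. A picture is of the moment at which its call begins: read the wrist's pose just before it. camera_params takes no time and is no camera call; for the wrist camera it gives the pose at the moment of the call.
- job_done(): hands the job in, once; it reports no verdict.
The state is a dict: "t": time; "q": joint angles; "qd": joint speeds; "joint_efforts": joint torques, N m; "eef_pos": TCP position; "ee_rot": TCP orientation; "force": force on the tool from outside, world axes, zero at the start; "moment": the same for the moment, N m; "width": finger opening in m.
Only numpy, scipy, OpenCV 4.12 (cv2) and the standard library are available. Lean on these libraries where they do the work, as an engineer would, in place of code of your own. Each camera call takes 0.05 s, during which the arm holds its last target.

### The job

Stand every sample jar from the white tray upright in a pocket of its own on the bench shaker, then lower the hold-down plate gently over both pins until it sits flat on the collars. Only then pull the black run knob fully out, let the shaker run for at least five seconds, and push the knob fully back in. Finally lift the plate off and lay it back flat on its rubber mat, in line with the mat, and stand all the jars back in the white tray, leaving the tip box, cold block and pen undisturbed.

Things in the scene. Friction and masses are not known exactly. Their poses are not given: they have to be found in the camera images.
- shaker: Bench shaker, fixed: grey housing 120 x 360 mm (its y from -135 to +225 mm), flat top 50 mm above the bench. Origin on the bench under the middle of the pocket row; y runs along the row towards the white control pod, z up. The pocket walls (3 mm thick) rise 12 mm above the housing top; the pod (100 x 82 mm, centred at y = +179 mm) has its top 85 mm above the bench.
- pocket0 (a point): Centre of the floor of pocket 0 of the four square pockets in a row (each 40 x 40 mm inside, 43 mm pitch, 12 mm deep, shaker x = 0, y = -64.5 mm). Axes as the shaker's. The floor is 50 mm above the bench. One jar fits in each.
- pocket1 (a point): Centre of the floor of pocket 1 of the four square pockets in a row (each 40 x 40 mm inside, 43 mm pitch, 12 mm deep, shaker x = 0, y = -21.5 mm). Axes as the shaker's. The floor is 50 mm above the bench. One jar fits in each.
- pocket2 (a point): Centre of the floor of pocket 2 of the four square pockets in a row (each 40 x 40 mm inside, 43 mm pitch, 12 mm deep, shaker x = 0, y = 21.5 mm). Axes as the shaker's. The floor is 50 mm above the bench. One jar fits in each.
- pocket3 (a point): Centre of the floor of pocket 3 of the four square pockets in a row (each 40 x 40 mm inside, 43 mm pitch, 12 mm deep, shaker x = 0, y = 64.5 mm). Axes as the shaker's. The floor is 50 mm above the bench. One jar fits in each.
- pin0 (a point): Locating pin at the -y end of the pocket row: the point is on its axis at the top of its collar (collar 20 mm diameter, top 95 mm above the bench). Above the collar the steel pin is 10 mm in diameter and 25 mm tall, its last 8 mm tapering to 4 mm.
- pin1 (a point): The same at the +y end, between the row and the pod; the pins are 216 mm apart.
- seat (a point): Point midway between the pins at collar-top height; axes as the shaker's. The plate's origin is here when the plate is fully seated (either way round); its underside is then 3 mm above the tops of the jars standing in the pockets.
- knob_head (a point): Centre of the top of the black round run knob on the pod. The head is 32 mm in diameter and 18 mm thick on a 14 mm stem; pushed in, its underside is 10 mm and its top 28 mm above the pod's top.
- run_knob (a joint): How far the run knob is pulled straight up, m: 0 pushed fully in (off), 0.015 fully out against its stop (running). It needs about 3 N to slide either way and stays where it is left; it starts pushed in.
- plate: Aluminium hold-down plate 60 x 250 x 8 mm, 0.2 to 0.4 kg, lying on the mat at the start. Origin at the centre of its underside, y along its length, z up. Two 13 mm through holes at y = -108 and +108 mm. In the middle a plain upright grip rib, 12 mm thick (x), 60 mm long (y), its top 40 mm above the underside. The same either way round.
- mat: Black rubber parking mat for the plate, fixed, 130 x 300 x 4 mm, long along its y axis; origin at the centre of its underside, on the bench.
- tray: White square tray in which the jars stand at first, fixed, 160 x 160 mm; floor 4 mm thick, walls 4 mm thick and 11 mm above the bench. Origin at the centre of its underside.
- jar0: Closed squat amber sample jar with a white screw cap, a plain cylinder 30 mm in diameter and 42 mm tall, about 70 g, bottom-heavy (thick glass base); origin at the centre of its underside, z up. Only two or three of jar0 to jar3 are present; all are alike.
- jar1: Closed squat amber sample jar with a white screw cap, a plain cylinder 30 mm in diameter and 42 mm tall, about 70 g, bottom-heavy (thick glass base); origin at the centre of its underside, z up. Only two or three of jar0 to jar3 are present; all are alike.
- jar2: Closed squat amber sample jar with a white screw cap, a plain cylinder 30 mm in diameter and 42 mm tall, about 70 g, bottom-heavy (thick glass base); origin at the centre of its underside, z up. Only two or three of jar0 to jar3 are present; all are alike.
- jar3: Closed squat amber sample jar with a white screw cap, a plain cylinder 30 mm in diameter and 42 mm tall, about 70 g, bottom-heavy (thick glass base); origin at the centre of its underside, z up. Only two or three of jar0 to jar3 are present; all are alike.
- tipbox: Pipette-tip box, white with a blue lid, 85 x 120 x 70 mm, a bystander; origin at the centre of its underside.
- coldblock: Blue cold block, 110 x 190 x 30 mm, a bystander; origin at the centre of its underside.
- pen: Black marker pen with a green cap, 12 x 130 x 12 mm, lying along its y axis, a bystander; origin at the centre of its underside.

How it is judged:
On the way, in this order (a step that is already met when the one before it is completed fails the run):
1. every jar stands upright in a pocket of the shaker (x of jar0 in the frame of shaker between -0.02 and 0.02 m and y of jar0 in the frame of shaker between -0.085 and 0.085 m and z of jar0 in the frame of shaker between 0.046 and 0.055 m and angle between each of jar0, jar1, jar2, jar3's own z axis and vertical below 0.1 rad and x of jar1 in the frame of shaker between -0.02 and 0.02 m and y of jar1 in the frame of shaker between -0.085 and 0.085 m and z of jar1 in the frame of shaker between 0.046 and 0.055 m and x of jar2 in the frame of shaker between -0.02 and 0.02 m and y of jar2 in the frame of shaker between -0.085 and 0.085 m and z of jar2 in the frame of shaker between 0.046 and 0.055 m and x of jar3 in the frame of shaker between -0.02 and 0.02 m and y of jar3 in the frame of shaker between -0.085 and 0.085 m and z of jar3 in the frame of shaker between 0.046 and 0.055 m), for 0.2 s.
2. the plate is down over both pins, flat on both collars, with the jars in the pockets under it (all of step 1 and horizontal distance between plate and seat below 0.005 m and z of plate in the frame of seat between -0.003 and 0.003 m and angle between plate's own z axis and vertical below 0.025 rad and angle between the y axis of plate and the y axis of shaker, either way round below 0.04 rad), for 0.3 s.
3. the run knob is fully out for five seconds with the plate seated (horizontal distance between plate and seat below 0.005 m and z of plate in the frame of seat between -0.003 and 0.003 m and angle between plate's own z axis and vertical below 0.025 rad and angle between the y axis of plate and the y axis of shaker, either way round below 0.04 rad and value of joint run_knob above 0.012 m), for 5 s.
4. the run knob is fully back in with the plate still seated (horizontal distance between plate and seat below 0.005 m and z of plate in the frame of seat between -0.003 and 0.003 m and angle between plate's own z axis and vertical below 0.025 rad and angle between the y axis of plate and the y axis of shaker, either way round below 0.04 rad and value of joint run_knob below 0.003 m), for 0.2 s.
At the end, for the whole second after the job is handed in: Every jar present stands upright (within 0.1 rad) on the floor of the white tray; the run knob is in (under 3 mm); the plate lies flat on its mat, its centre within 35 mm across and 40 mm along of the mat's and in line within 0.3 rad; all at rest (x of jar0 in the frame of tray between -0.066 and 0.066 m and y of jar0 in the frame of tray between -0.066 and 0.066 m and z of jar0 in the frame of tray between 0 and 0.009 m and angle between each of jar0, jar1, jar2, jar3's own z axis and vertical below 0.1 rad and x of jar1 in the frame of tray between -0.066 and 0.066 m and y of jar1 in the frame of tray between -0.066 and 0.066 m and z of jar1 in the frame of tray between 0 and 0.009 m and x of jar2 in the frame of tray between -0.066 and 0.066 m and y of jar2 in the frame of tray between -0.066 and 0.066 m and z of jar2 in the frame of tray between 0 and 0.009 m and x of jar3 in the frame of tray between -0.066 and 0.066 m and y of jar3 in the frame of tray between -0.066 and 0.066 m and z of jar3 in the frame of tray between 0 and 0.009 m and x of plate in the frame of mat between -0.035 and 0.035 m and y of plate in the frame of mat between -0.04 and 0.04 m and z of plate in the frame of mat between 0 and 0.008 m and angle between plate's own z axis and vertical below 0.05 rad and angle between the y axis of plate and the y axis of mat, either way round below 0.3 rad and value of joint run_knob below 0.003 m and linear speed of each of plate, jar0, jar1, jar2, jar3 below 0.02 m/s); the robot touches nothing.
It fails at once if the run knob is pulled out while the plate is not seated on both collars (value of joint run_knob above 0.008 m and not (horizontal distance between plate and seat below 0.005 m and z of plate in the frame of seat between -0.003 and 0.003 m and angle between plate's own z axis and vertical below 0.025 rad and angle between the y axis of plate and the y axis of shaker, either way round below 0.04 rad)).
It fails at once if the plate is slammed or forced (over 80 N between plate and shaker) (contact force between plate and shaker above 80 N).
It fails at once if the tip box is pushed more than 30 mm (distance of tipbox from where it was at the start of the episode above 0.03 m).
It fails at once if the cold block is pushed more than 30 mm (distance of coldblock from where it was at the start of the episode above 0.03 m).
It fails at once if the pen is pushed more than 30 mm (distance of pen from where it was at the start of the episode above 0.03 m).
Of jar0, jar1, jar2, jar3 only 2 to 3 are there at a start; the rules pass over those that are not, and their reading is None.
At some moment in a run one of jar0, jar1, jar2, jar3 may be knocked a few centimetres aside while the robot is not near it.
It also fails if it takes over 210 s, if anything falls off the work surface, if the arm or the gripper's body presses on something with over 40 N, if the wrist force passes 120 N, or if a joint passes its speed limit or range.

## Working session

There is one attempt and no reset: what is moved stays moved. The work goes in short steps, Python scripts to look and compute and a tool call to move; the robot and the scene stay as the last step left them, time stands still between calls to the robot, and variables do not carry over. Pictures are saved under pics/ and viewed, and the job is handed in when it is done.

Besides the shell and the picture viewer there is one more tool, called after "Call:" as name(argument=value, ...) on one line, values as JSON. arm_command: Moves the arm, as the interface text tells. Its arguments: {"type":"object","properties":{"targets":{"type":"array"},"squeeze":{"type":"number"}},"required":["targets"]}

```bash
ls; mkdir -p pics; python3 - <<'E'
from station import *
import cv2
print(get_state())
for n in ["scene","top","wrist"]:
    p=camera_params(n); print(n,p)
    im,d=grab_frame(n); cv2.imwrite(f"pics/{n}0.png",im[:,:,::-1])
E
```

```text
pics
{'t': 0.0, 'q': array([ 1.53108576e+00,  3.59390908e-01,  1.10638436e-02, -3.39174014e-04,
       -1.22408348e+00, -2.88075832e-01]), 'qd': array([ 0.00254616, -0.00074821,  0.00097219, -0.00161341, -0.00069878,
        0.00040363]), 'joint_efforts': array([-9.24944325e-04, -5.82721531e+01,  2.93044871e+01,  6.99722081e+00,
        6.80449579e-03, -1.75606833e-04]), 'eef_pos': array([0.21727099, 0.63887675, 0.40372398]), 'ee_rot': array([ 3.13995436e+00, -1.52950156e-04, -3.27901783e-01]), 'force': array([-0.0949791 , -0.45608282, -0.99793618]), 'moment': array([0.01905194, 0.04416796, 0.03235833]), 'width': 0.08751004743802744}
scene {'mtx': array([[512.60820284,   0.        , 276.33110682],
       [  0.        , 512.60820284, 211.76564861],
       [  0.        ,   0.        ,   1.        ]]), 'k1': -0.12112889978849947, 'eye': array([1.19830479, 0.75660454, 0.77173701]), 'orientation': array([-2.14110755,  0.02241894,  2.39328803])}
top {'mtx': array([[398.51901314,   0.        , 275.6034928 ],
       [  0.        , 398.51901314, 211.05689943],
       [  0.        ,   0.        ,   1.        ]]), 'k1': -0.02066804361774852, 'eye': array([0.42629604, 0.01396407, 0.92691002]), 'orientation': array([-3.00880354,  0.01650683, -1.58621901])}
wrist {'mtx': array([[307.26560191,   0.        , 278.49516247],
       [  0.        , 307.26560191, 204.80947933],
       [  0.        ,   0.        ,   1.        ]]), 'k1': -0.005900111201763339, 'eye': array([0.28613591, 0.61446925, 0.3840184 ]), 'orientation': array([ 2.86886327e+00, -6.73859782e-04, -1.89858798e+00])}
```

View pics/top0.png

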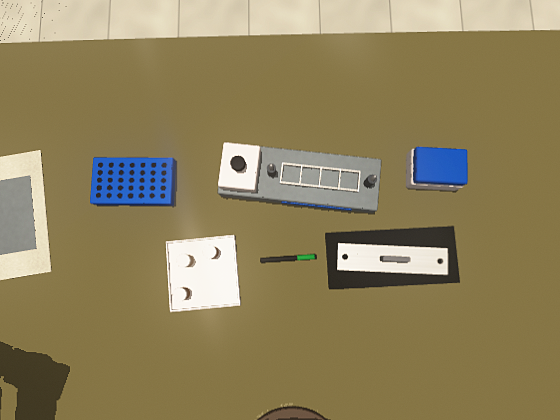

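View pics/scene0.png

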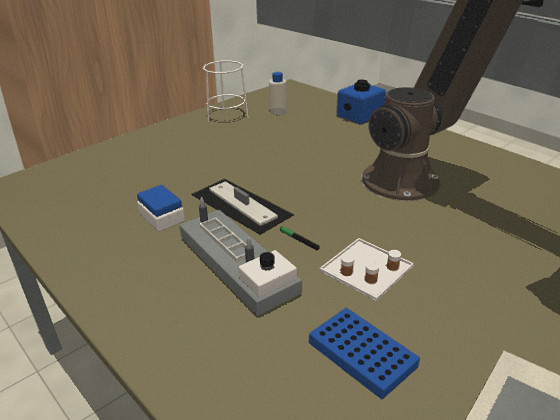

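View pics/wrist0.png

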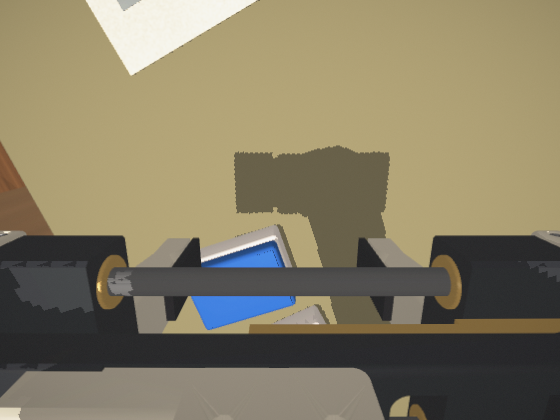

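```bash
cat > h.py <<'E'
from station import *
import numpy as np, cv2
from scipy.spatial.transform import Rotation as R
def cam(n):
    p=camera_params(n); return p["mtx"],p["k1"],np.array(p["eye"]),R.from_euler('xyz',p["orientation"]).as_matrix()
def slopes(c,uv):
    K,k1,_,_=c; uv=np.atleast_2d(np.asarray(uv,float))
    s=np.stack([(uv[:,0]-K[0,2])/K[0,0],(uv[:,1]-K[1,2])/K[1,1]],1); o=s.copy()
    for _ in range(20): o=s/(1+k1*(o**2).sum(1,keepdims=True))
    return o
def onplane(c,uv,z):
    s=slopes(c,uv); d=np.c_[s,np.ones(len(s))]@c[3].T
    return c[2]+d*((z-c[2][2])/d[:,2])[:,None]
def fromdepth(c,uv,dep):
    s=slopes(c,uv); return c[2]+(np.c_[s,np.ones(len(s))]*np.asarray(dep)[:,None])@c[3].T
def proj(c,P):
    K,k1,e,Rm=c; q=(np.atleast_2d(P)-e)@Rm; s=q[:,:2]/q[:,2:]; s=s*(1+k1*(s**2).sum(1,keepdims=True))
    return s*K[0,0]+K[:2,2]
def cloud(c,dep):
    h,w=dep.shape; uu,vv=np.meshgrid(np.arange(w),np.arange(h))
    P=fromdepth(c,np.c_[uu.ravel(),vv.ravel()],dep.ravel()).reshape(h,w,3); P[dep<=0]=np.nan
    return P
def save(n,im,s=1):
    if s!=1: im=cv2.resize(im,None,fx=s,fy=s,interpolation=cv2.INTER_CUBIC)
    cv2.imwrite(f"pics/{n}.png",im[:,:,::-1])
E
python3 - <<'E'
from h import *
for n in ["top","scene"]:
    c=cam(n); im,d=grab_frame(n); np.savez(f"{n}1.npz",im=im,d=d)
    P=cloud(c,d); Z=P[:,:,2]
    print(n,"bench z med",np.nanmedian(Z), "valid",np.mean(d>0))
    m=((Z>0.025)&(Z<0.2)&(P[:,:,0]>0.15)&(P[:,:,0]<.9)).astype(np.uint8)
    k,l,st,ce=cv2.connectedComponentsWithStats(m)
    for i in range(1,k):
        if st[i,4]>15:
            q=P[l==i]; print(st[i,:5],q.mean(0).round(4),q.max(0).round(3),q.min(0).round(3))
im=np.load("top1.npz")["im"]
save("topA",im[210:330,140:340],4); save("topB",im[130:230,200:400],4)
E
```

```text
top bench z med 0.0003890377551686308 valid 0.9958715986394557
[ 217  143  165   70 8619] [ 0.6167 -0.0285  0.0588] [0.692 0.158 0.124] [ 0.54  -0.213  0.025]
[ 409  147   58   43 2291] [ 0.6323 -0.3326  0.0641] [ 0.682 -0.278  0.075] [ 0.59  -0.397  0.025]
[  90  158   84   47 3747] [0.6227 0.3589 0.0303] [0.679 0.456 0.036] [0.567 0.265 0.025]
[203 246  14  13 155] [0.4557 0.1742 0.0455] [0.469 0.189 0.05 ] [0.442 0.161 0.027]
[176 253  16  14 157] [0.4392 0.2318 0.0452] [0.454 0.248 0.05 ] [0.426 0.219 0.025]
[381 255  29   7 168] [ 0.436  -0.2339  0.0429] [ 0.443 -0.206  0.047] [ 0.429 -0.265  0.026]
[173 287  15  14 168] [0.3663 0.2389 0.0451] [0.38  0.254 0.051] [0.352 0.226 0.025]
scene bench z med 0.0005079014653933678 valid 0.9869345238095238
[   0   52  143   71 5669] [ 0.4542 -1.3076  0.1135] [ 0.655 -1.253  0.2  ] [ 0.15  -1.786  0.025]
[ 137  184   47   41 1252] [ 0.6489 -0.3208  0.0582] [ 0.687 -0.275  0.077] [ 0.595 -0.399  0.025]
[234 187  15  15 128] [ 0.4383 -0.2325  0.0377] [ 0.445 -0.204  0.048] [ 0.427 -0.267  0.025]
[ 179  197  123  114 5951] [0.6423 0.011  0.06  ] [0.707 0.16  0.12 ] [ 0.543 -0.214  0.025]
[388 250  13  15 165] [0.3713 0.2431 0.04  ] [0.384 0.256 0.049] [0.351 0.225 0.025]
[341 254  14  16 167] [0.4616 0.1792 0.0401] [0.475 0.192 0.049] [0.442 0.161 0.025]
[365 262  14  15 173] [0.4448 0.2354 0.0407] [0.457 0.249 0.051] [0.424 0.216 0.025]
[ 309  308  111   83 4327] [0.63   0.3665 0.0294] [0.685 0.457 0.035] [0.569 0.264 0.025]
```

View pics/topA.png

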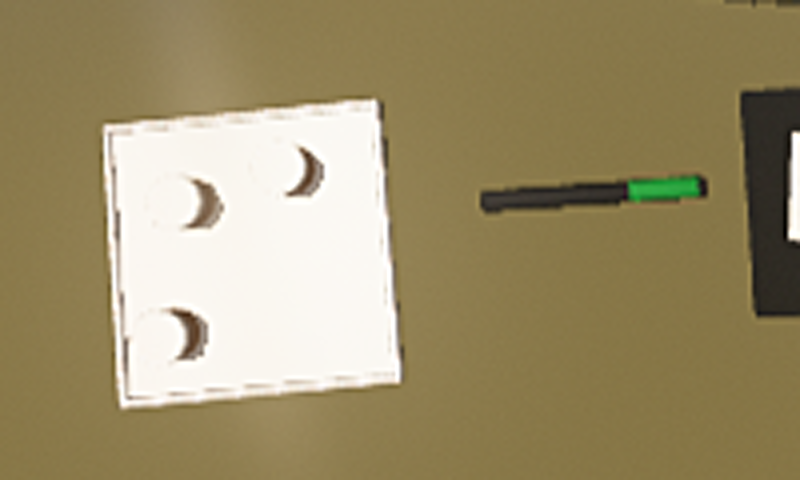

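View pics/topB.png

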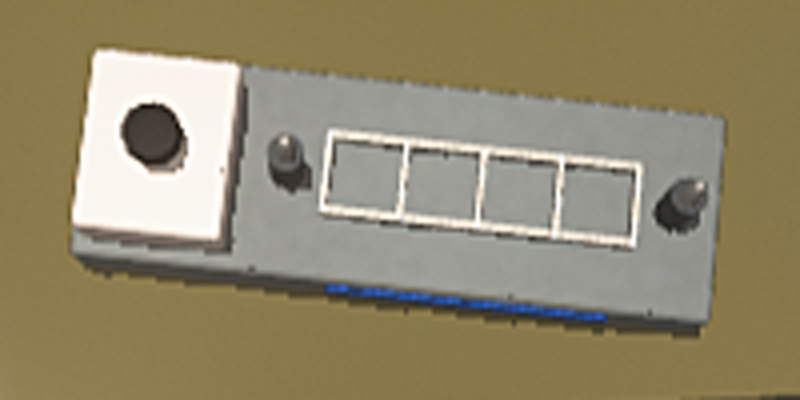

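```bash
python3 - <<'E'
from h import *
c=cam("top"); T=np.load("top1.npz"); im=T["im"]; P=cloud(c,T["d"])
sub=lambda a,o:np.array(a,float)/4+o-0.375
o=np.array([200,130])
g=onplane(c,sub([[330,131],[640,163],[632,245],[322,213]],o),0.062)
print("grid",g.round(4).tolist(),g.mean(0).round(4)); 
d=(g[0]+g[3]-g[1]-g[2])/2; print("len",np.linalg.norm(d[:2]),"yaw of +y:",np.arctan2(-d[0],d[1]))
pt=onplane(c,sub([[290,140],[700,185]],o),0.120); print("pins",pt.round(4),np.linalg.norm(pt[0]-pt[1]),pt.mean(0))
d=pt[0]-pt[1]; print("yaw",np.arctan2(-d[0],d[1]))
print("knob",onplane(c,sub([[152,133]],o),0.113).round(4))
# plate, white mask inside mat
hsv=cv2.cvtColor(im,cv2.COLOR_RGB2HSV)
def biggest(m,roi):
    M=np.zeros_like(m); x0,y0,x1,y1=roi; M[y0:y1,x0:x1]=m[y0:y1,x0:x1]
    cs,_=cv2.findContours(M,cv2.RETR_EXTERNAL,cv2.CHAIN_APPROX_NONE); return max(cs,key=cv2.contourArea)
def rect(ct,z,name):
    w=onplane(c,ct[:,0,:],z); r=cv2.minAreaRect((w[:,:2]*1000).astype(np.float32)); print(name,r)
rect(biggest((hsv[:,:,2]>150).astype(np.uint8)*255,(325,230,462,290)),0.012,"plate")
rect(biggest((hsv[:,:,2]<60).astype(np.uint8)*255,(315,220,470,300)),0.004,"mat")
rect(biggest(((hsv[:,:,1]<60)&(hsv[:,:,2]>150)).astype(np.uint8)*255,(150,225,250,320)),0.011,"tray")
# rib top by height
m=((P[:,:,2]>0.036)&(P[:,:,0]<.5)&(P[:,:,1]<-.1)&(P[:,:,0]>.35)).astype(np.uint8)*255
rect(biggest(m,(325,230,462,290)),0.044,"rib")
for roi in [(200,243,220,262),(173,250,195,270),(170,284,192,304)]:
    m=((P[:,:,2]>0.040)).astype(np.uint8)*255; ct=biggest(m,roi); w=onplane(c,ct[:,0,:],0.046); print("jar",cv2.minEnclosingCircle((w[:,:2]*1000).astype(np.float32)))
print("holes?")
save("topC",im[220:300,315:475],5)
save("sceneA",np.load("scene1.npz")["im"][170:320,170:430],3)
E
```

```text
grid [[0.6511, 0.0103, 0.062], [0.6297, -0.161, 0.062], [0.5836, -0.1546, 0.062], [0.6047, 0.0155, 0.062]] [ 0.6173 -0.0725  0.062 ]
len 0.17201860947652184 yaw of +y: -0.12395501699673546
pins [[ 0.6317  0.0313  0.12  ]
 [ 0.6039 -0.1797  0.12  ]] 0.21283205963901242 [ 0.61776116 -0.07416136  0.12      ]
yaw -0.13100096441507322
knob [[0.6386 0.1039 0.113 ]]
plate ((435.1098937988281, -235.93438720703125), (249.80369567871094, 61.77061462402344), 86.35586547851562)
mat ((438.4823913574219, -236.8571014404297), (128.26116943359375, 298.4194641113281), 1.9938381910324097)
tray ((409.9830017089844, 197.33621215820312), (160.90774536132812, 160.46539306640625), 4.67090368270874)
rib ((436.1684265136719, -234.82130432128906), (59.25595474243164, 12.006511688232422), 86.169921875)
jar ((455.5965576171875, 175.17279052734375), 14.97292709350586)
jar ((439.5050354003906, 233.11376953125), 15.075874328613281)
jar ((366.17132568359375, 240.03648376464844), 15.286209106445312)
holes?
```

View pics/topC.png

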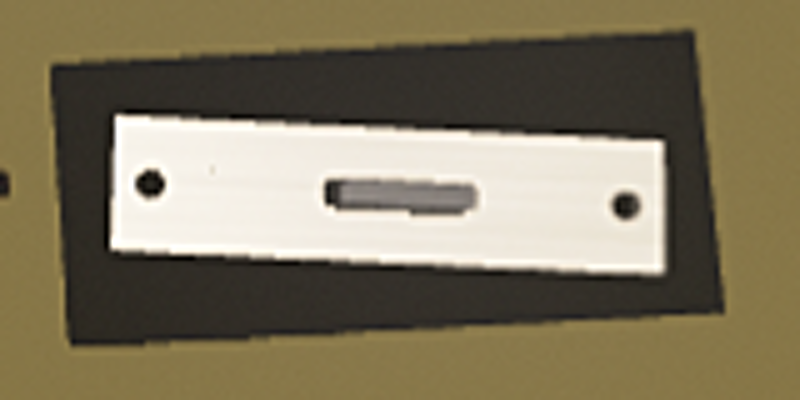

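View pics/sceneA.png

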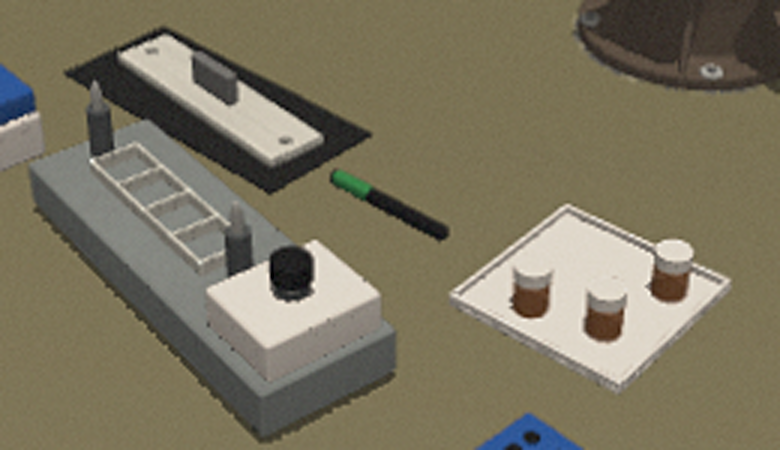

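Call:
arm_command(targets=[[[0,0,0.0125],[20,-44,0],0],[[0,0,0.0125],[20,-44,0],0],[[0,0,0.0125],[20,-44,0],0],[[0,0,0.0125],[20,-44,0],0],[[0,0,0.0125],[20,-44,0],0],[[0,0,0.0125],[20,-44,0],0],[[0,0,0.0125],[20,-44,0],0],[[0,0,0.0125],[20,-44,0],0]], squeeze=15)

```text
t: 1.05
eef_pos: [0.3776, 0.2851, 0.4049]
ee_rot: [-3.141, -0.0, -0.227]
force: [2.1, -0.5, -0.2]
width: 0.0875
```

Call:
arm_command(targets=[[[0,0,0.0125],[20,-44,0],0],[[0,0,0.0125],[20,-44,0],0],[[0,0,0.0125],[20,-44,0],0],[[0,0,0.0125],[20,-44,0],0],[[0,0,0.0125],[20,-44,0],0],[[0,0,0.0125],[20,-44,0],0],[[0,0,0.0125],[20,-44,0],0],[[0,0,0.0125],[20,-44,0],0]])

```text
t: 1.85
eef_pos: [0.5377, -0.067, 0.4049]
ee_rot: [-3.141, -0.001, -0.127]
force: [0.9, 1.0, 0.2]
width: 0.0874
```

Call:
arm_command(targets=[[[0,0,0],[0,0,0],0],[[0,0,0],[0,0,0],0],[[0,0,0],[0,0,0],0]])

```text
t: 2.15
eef_pos: [0.537, -0.0646, 0.4045]
ee_rot: [-3.142, 0.0, -0.128]
force: [-0.3, -0.1, 0.0]
width: 0.0879
```

```bash
python3 - <<'E'
from h import *
c=cam("wrist"); s=get_state(); print(s['eef_pos'],s['ee_rot'],c[2])
im,d=grab_frame("wrist"); np.savez("w1.npz",im=im,d=d,K=c[0],k=c[1],e=c[2],R=c[3]); save("w1",im)
E
```

```text
[ 0.53701553 -0.06460362  0.40454306] [-3.14150401e+00  3.18419790e-04 -1.27794356e-01] [ 0.6091748  -0.0748663   0.38472811]
```

View pics/w1.png

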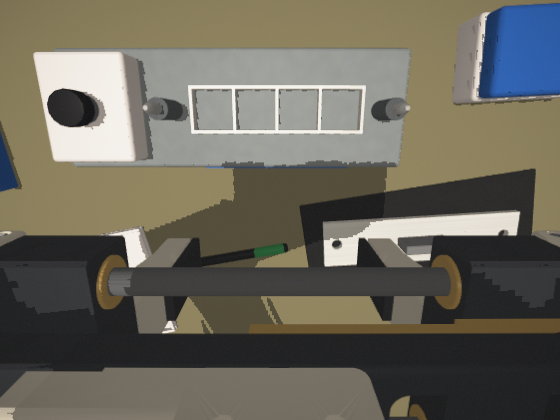

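```bash
python3 - <<'E'
from h import *
W=np.load("w1.npz"); im=W["im"]; c=(W["K"],float(W["k"]),W["e"],W["R"]); P=cloud(c,W["d"])
hsv=cv2.cvtColor(im,cv2.COLOR_RGB2HSV)
m=((hsv[:,:,2]>195)).astype(np.uint8); m[:, :175]=0; m[:,380:]=0; m[:75]=0; m[145:]=0
cs,_=cv2.findContours(m,cv2.RETR_EXTERNAL,cv2.CHAIN_APPROX_NONE); ct=max(cs,key=cv2.contourArea)
w=onplane(c,ct[:,0,:],0.062); r=cv2.minAreaRect((w[:,:2]*1000).astype(np.float32)); print("grid",r)
# pod top
m=((hsv[:,:,2]>195)).astype(np.uint8); m[:, 160:]=0; m[200:]=0
cs,_=cv2.findContours(m,cv2.RETR_EXTERNAL,cv2.CHAIN_APPROX_NONE); ct=max(cs,key=cv2.contourArea)
r=cv2.minAreaRect((onplane(c,ct[:,0,:],.085)[:,:2]*1000).astype(np.float32)); print("pod",r)
# knob top by depth, pins by depth
Z=P[:,:,2]
for nm,lo,x0,x1 in [("knob",.107,30,110),("pinL",.1,125,180),("pinR",.1,380,430)]:
    M=(Z>lo)&(Z<.13); M[:,:x0]=0; M[:,x1:]=0; M[200:]=0
    q=P[M]; v,u=np.nonzero(M); print(nm,len(q),q.mean(0).round(4),u.mean(),v.mean(),"z",np.nanmax(q[:,2]))
    if nm=="knob": print(cv2.minEnclosingCircle((onplane(c,np.c_[u,v],.113)[:,:2]*1000).astype(np.float32)))
    else:
        # top-most points
        T=q[q[:,2]>.113]; print(len(T),T.mean(0).round(4)); T=q[q[:,2]<.113]; print(T.mean(0).round(4))
save("w1z",im[60:180,30:420],2); 
E
```

```text
grid ((618.4774169921875, -73.64495086669922), (175.48739624023438, 46.137855529785156), 82.67463684082031)
pod ((641.69921875, 102.81879425048828), (79.93609619140625, 96.38114166259766), 82.6044921875)
knob 1256 [0.641  0.1015 0.1129] 67.48248407643312 107.88136942675159 z 0.11574265578755438
((641.0753784179688, 101.41789245605469), 17.35198974609375)
pinL 173 [0.6323 0.031  0.1125] 151.10982658959537 107.34682080924856 z 0.12119004924670423
98 [0.6326 0.0319 0.1168]
[0.6319 0.0299 0.107 ]
pinR 167 [ 0.6051 -0.1786  0.1126] 401.19161676646706 107.61077844311377 z 0.12086421616004317
92 [ 0.605  -0.1795  0.1169]
[ 0.6053 -0.1776  0.1074]
```

View pics/w1z.png

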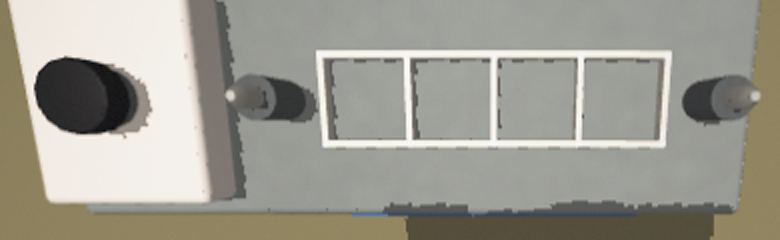

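Call:
arm_command(targets=[[[0,0,-0.143],[-7.3,21.7,-13.1],0],[[0,0,-0.143],[-7.3,21.7,-13.1],0],[[0,0,-0.143],[-7.3,21.7,-13.1],0],[[0,0,-0.143],[-7.3,21.7,-13.1],0],[[0,0,-0.143],[-7.3,21.7,-13.1],0],[[0,0,-0.143],[-7.3,21.7,-13.1],0],[[0,0,-0.143],[-7.3,21.7,-13.1],0],[[0,0,-0.143],[-7.3,21.7,-13.1],0]])

```text
t: 3.0
eef_pos: [0.4779, 0.1107, 0.2999]
ee_rot: [-3.14, 0.0, -1.275]
force: [-0.8, 0.4, 0.0]
width: 0.0873
```

Call:
arm_command(targets=[[[0,0,-0.143],[-7.3,21.7,-13.1],0],[[0,0,-0.143],[-7.3,21.7,-13.1],0],[[0,0,-0.143],[-7.3,21.7,-13.1],0],[[0,0,0],[0,0,0],0],[[0,0,0],[0,0,0],0],[[0,0,0],[0,0,0],0]])

```text
t: 3.6
eef_pos: [0.4569, 0.1741, 0.2612]
ee_rot: [-3.141, 0.001, -1.698]
force: [0.5, -1.5, 1.2]
width: 0.0878
```

```bash
python3 - <<'E'
from h import *
c=cam("wrist"); s=get_state(); print(s['eef_pos'],s['ee_rot'],s['q'])
im,d=grab_frame("wrist"); save("w2",im)
P=cloud(c,d); Z=P[:,:,2]
m=((Z>.040)&(Z<.052)).astype(np.uint8)
k,l,st,ce=cv2.connectedComponentsWithStats(m)
for i in range(1,k):
    if st[i,4]>60:
        v,u=np.nonzero(l==i); print(st[i],cv2.minEnclosingCircle((onplane(c,np.c_[u,v],.046)[:,:2]*1000).astype(np.float32)))
c=cam("top"); im,d=grab_frame("top"); P=cloud(c,d); Z=P[:,:,2]
m=((Z>.040)&(Z<.052)&(P[:,:,1]>.1)&(P[:,:,0]<.52)).astype(np.uint8)
k,l,st,ce=cv2.connectedComponentsWithStats(m)
for i in range(1,k):
    if st[i,4]>60:
        v,u=np.nonzero(l==i); print("top",st[i],cv2.minEnclosingCircle((onplane(c,np.c_[u,v],.046)[:,:2]*1000).astype(np.float32)))
E
```

```text
[0.45685125 0.17413932 0.26117059] [-3.14093882e+00  6.75941835e-04 -1.69750963e+00] [ 7.67337921e-01  2.02363775e-01 -5.80640392e-01  1.22047011e-04
 -7.86855719e-01 -8.94137576e-01]
[   0    0   89  231 9612] ((589.69287109375, 87.3356704711914), 69.72972106933594)
[ 256  208   44   43 1479] ((457.72705078125, 172.68389892578125), 15.521942138671875)
[292 296  41  24 810] ((440.20501708984375, 231.1031951904297), 15.171669006347656)
```

View pics/w2.png

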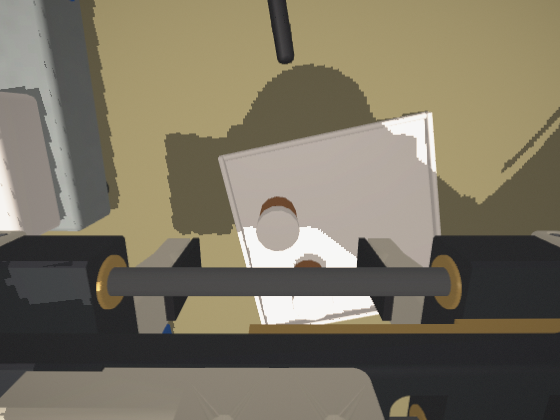

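Call:
arm_command(targets=[[[0,0,0],[0.6,-1,-30],0],[[0,0,0],[0,0,-25],0],[[0,0,0],[0,0,-12],0],[[0,0,0],[0,0,0],0.8],[[0,0,0],[0,0,0],0.8],[[0,0,0],[0,0,0],0.8],[[0,0,0],[0,0,0],0.8],[[0,0,0],[0,0,0],0.8]], squeeze=15)

```text
t: 4.5
eef_pos: [0.4578, 0.1729, 0.1943]
ee_rot: [-3.141, 0.001, -1.701]
force: [-0.0, 0.5, 0.6]
width: 0.0534
```

Call:
arm_command(targets=[[[0,0,0],[0,0,0],0.8],[[0,0,0],[0,0,20],0.8],[[0,0,0],[0,0,40],0.8],[[0,0,0],[0,0,40],0.8],[[0,0,0],[0,0,0],0.8]])

```text
t: 5.0
eef_pos: [0.4591, 0.1738, 0.2989]
ee_rot: [-3.135, 0.006, -1.7]
force: [0.2, 0.3, 0.1]
width: 0.0185
```

```bash
cat > jars.py <<'E'
from h import *
def jars(n="top"):
    c=cam(n); im,d=grab_frame(n); P=cloud(c,d); Z=P[:,:,2]
    m=((Z>.036)&(Z<.052)&(P[:,:,1]>.1)&(P[:,:,0]<.52)).astype(np.uint8)
    k,l,st,ce=cv2.connectedComponentsWithStats(m)
    for i in range(1,k):
        if st[i,4]>60:
            v,u=np.nonzero(l==i); print(n,st[i],cv2.minEnclosingCircle((onplane(c,np.c_[u,v],.046)[:,:2]*1000).astype(np.float32)))
    return im
if __name__=="__main__":
    import sys
    save(sys.argv[1]+"t",jars("top")); save(sys.argv[1]+"s",jars("scene")); save(sys.argv[1]+"w",jars("wrist")); print(get_state()['width'])
E
python3 jars.py a
```

```text
scene [388 250  13  11 117] ((371.29412841796875, 244.8153076171875), 20.125732421875)
scene [341 254  14  12 121] ((462.7604675292969, 178.8540802001953), 21.062911987304688)
scene [365 262  14  12 128] ((446.07080078125, 235.84323120117188), 20.361085891723633)
wrist [ 261  195   38   39 1145] ((457.56884765625, 172.1519012451172), 15.887401580810547)
0.017637812867037965
```

View pics/aw.png

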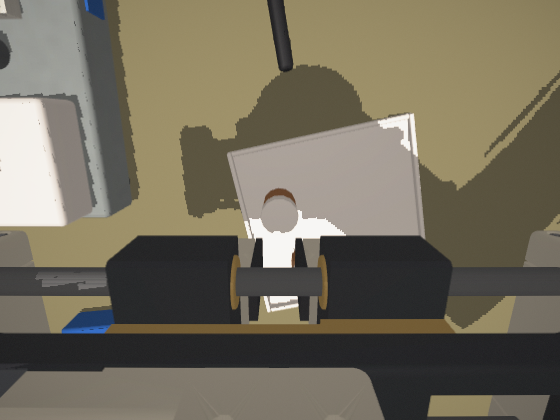

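View pics/as.png

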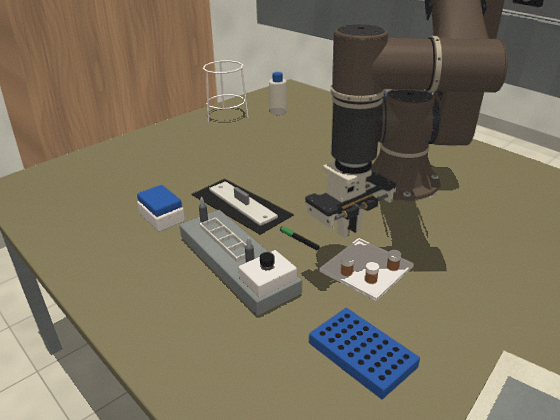

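Call:
arm_command(targets=[[[0,0,0],[-1.2,-1.3,0],0.35],[[0,0,0],[0,0,0],0.35],[[0,0,0],[0,0,0],0.35],[[0,0,0],[0,0,0],0.35],[[0,0,0],[0,0,0],0.35],[[0,0,0],[0,0,-30],0.35],[[0,0,0],[0,0,-20],0.35]])

```text
t: 5.85
eef_pos: [0.4563, 0.1713, 0.2427]
ee_rot: [-3.141, 0.001, -1.701]
force: [-0.1, 0.8, -0.9]
width: 0.0569
```

Call:
arm_command(targets=[[[0,0,0],[0,0,-30],0.35],[[0,0,0],[0,0,-20],0.35],[[0,0,0],[0,0,-5],0.8],[[0,0,0],[0,0,0],0.8],[[0,0,0],[0,0,0],0.8],[[0,0,0],[0,0,0],0.8],[[0,0,0],[0,0,0],0.8],[[0,0,0],[0,0,0],0.8]])

```text
t: 6.65
eef_pos: [0.4564, 0.1715, 0.1887]
ee_rot: [-3.142, 0.0, -1.701]
force: [-0.3, -0.6, 2.0]
width: 0.0299
```

Call:
arm_command(targets=[[[0,0,0],[0,0,20],0.8],[[0,0,0],[0,0,40],0.8],[[0,0,0],[0,0,40],0.8],[[0,0,0],[0,0,30],0.8],[[0,0,0],[0,0,0],0.8]])

```text
t: 7.15
eef_pos: [0.4573, 0.1722, 0.3228]
ee_rot: [-3.136, 0.005, -1.7]
force: [-0.1, -0.7, -0.7]
width: 0.0299
```

Call:
arm_command(targets=[[[0,0,0],[19.2,-38.7,0],0.8],[[0,0,0],[19.2,-38.7,0],0.8],[[0,0,0],[19.2,-38.7,0],0.8],[[0,0,0],[19.2,-38.7,0],0.8],[[0,0,0],[19.2,-38.7,0],0.8],[[0,0,0],[19.2,-38.7,0],0.8],[[0,0,0],[19.2,-38.7,0],0.8],[[0,0,0],[19.2,-38.7,0],0.8]])

```text
t: 7.95
eef_pos: [0.6102, -0.1398, 0.3173]
ee_rot: [3.14, 0.0, -1.701]
force: [0.4, 1.2, -0.7]
width: 0.0299
```

Call:
arm_command(targets=[[[0,0,0],[0,0,0],0.8],[[0,0,0],[0,0,0],0.8],[[0,0,0],[0,0,0],0.8]])

```text
t: 8.25
eef_pos: [0.6095, -0.1377, 0.3177]
ee_rot: [3.14, 0.0, -1.701]
force: [-0.6, 0.9, -0.7]
width: 0.0297
```

Call:
arm_command(targets=[[[0,0,0],[0.6,-0.6,-25],0.8],[[0,0,0],[0,0,-25],0.8],[[0,0,0],[0,0,-15],0.8],[[0,0,0],[0,0,-9],0.8],[[0,0,0],[0,0,-5],0.8],[[0,0,0],[0,0,0],0.8],[[0,0,0],[0,0,0],0.8]])

```text
t: 8.95
eef_pos: [0.6109, -0.1382, 0.2404]
ee_rot: [-3.14, 0.0, -1.7]
force: [0.1, 0.7, -0.8]
width: 0.0295
```

Call:
arm_command(targets=[[[0,0,0],[0,0,-4],0.8],[[0,0,0],[0,0,-2],0.8],[[0,0,0],[0,0,0],0.3],[[0,0,0],[0,0,0],0.3],[[0,0,0],[0,0,0],0.3],[[0,0,0],[0,0,0],0.3],[[0,0,0],[0,0,30],0.3],[[0,0,0],[0,0,45],0.3]])

```text
t: 9.75
eef_pos: [0.6098, -0.1385, 0.3079]
ee_rot: [3.138, -0.0, -1.701]
force: [1.3, 0.2, -0.4]
width: 0.0518
```

```bash
python3 - <<'E'
from h import *
s=get_state();print(s['eef_pos'],s['width'])
im,_=grab_frame("scene"); save("b",im[120:330,150:450],2.6)
from jars import jars; jars("top"); jars("scene")
E
```

```text
[ 0.60977465 -0.13849226  0.30792156] 0.05175696292569574
scene [388 250  13  11 116] ((371.29412841796875, 244.8153076171875), 20.125732421875)
scene [365 262  14  12 131] ((446.07080078125, 235.84323120117188), 20.361085891723633)
```

View pics/b.png

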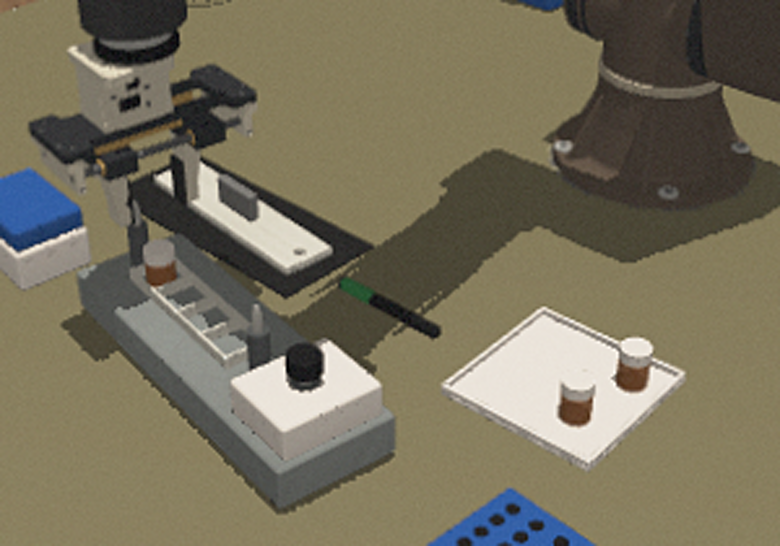

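Call:
arm_command(targets=[[[0,0,0],[0,0,15],0.35],[[0,0,0],[-18.8,41,0],0.35],[[0,0,0],[-18.8,41,0],0.35],[[0,0,0],[-18.8,41,0],0.35],[[0,0,0],[-18.8,41,0],0.35],[[0,0,0],[-18.8,41,0],0.35],[[0,0,0],[-18.8,41,0],0.35],[[0,0,0],[-18.8,41,-20],0.35]])

```text
t: 10.7
eef_pos: [0.4788, 0.1502, 0.3053]
ee_rot: [-3.138, 0.003, -1.7]
force: [0.5, 1.0, -0.0]
width: 0.0568
```

Call:
arm_command(targets=[[[0,0,0],[-18.8,41,-20],0.35],[[0,0,0],[-18.8,41,-20],0.35],[[0,0,0],[0,0,0],0.35],[[0,0,0],[0,0,0],0.35],[[0,0,0],[0,0,0],0.35]])

```text
t: 11.2
eef_pos: [0.4416, 0.2299, 0.2636]
ee_rot: [-3.142, -0.0, -1.701]
force: [-0.5, 0.1, -0.6]
width: 0.0571
```

```bash
python3 jars.py c; python3 -c "
from h import *
print(get_state()['eef_pos'])"
```

```text
scene [388 250  13  11 115] ((371.54083251953125, 245.0621795654297), 20.444854736328125)
scene [365 262  14  11 126] ((446.27276611328125, 234.71701049804688), 20.022071838378906)
wrist [ 365  204   48   44 1289] ((367.2726745605469, 236.710693359375), 16.545209884643555)
wrist [ 261  208   44   44 1497] ((439.658447265625, 229.77774047851562), 16.099834442138672)
0.05655166754914615
[0.44193375 0.22937518 0.2639477 ]
```

Call:
arm_command(targets=[[[0,0,0],[-1.8,0.8,-25],0.35],[[0,0,0],[0,0,-25],0.35],[[0,0,0],[0,0,-20],0.35],[[0,0,0],[0,0,-5],0.35],[[0,0,0],[0,0,0],0.8],[[0,0,0],[0,0,0],0.8],[[0,0,0],[0,0,0],0.8],[[0,0,0],[0,0,0],0.8]])

```text
t: 12.15
eef_pos: [0.4399, 0.2312, 0.1895]
ee_rot: [-3.141, 0.001, -1.701]
force: [-2.7, -0.8, -0.1]
width: 0.0305
```

Call:
arm_command(targets=[[[0,0,0],[0,0,0],0.8],[[0,0,0],[0,0,0],0.8]])

```text
t: 12.35
eef_pos: [0.4399, 0.2313, 0.1894]
ee_rot: [-3.141, 0.001, -1.7]
force: [-1.3, -1.6, 6.7]
width: 0.0298
```

Call:
arm_command(targets=[[[0,0,0],[0,0,20],0.8],[[0,0,0],[0,0,40],0.8],[[0,0,0],[0,0,40],0.8],[[0,0,0],[0,0,30],0.8],[[0,0,0],[0,0,0],0.8],[[0,0,0],[22,-40.8,0],0.8],[[0,0,0],[22,-40.8,0],0.8],[[0,0,0],[22,-40.8,0],0.8]])

```text
t: 13.15
eef_pos: [0.5057, 0.1075, 0.3182]
ee_rot: [3.141, 0.0, -1.699]
force: [1.0, 0.5, -0.2]
width: 0.0299
```

Call:
arm_command(targets=[[[0,0,0],[22,-40.8,0],0.8],[[0,0,0],[22,-40.8,0],0.8],[[0,0,0],[22,-40.8,0],0.8],[[0,0,0],[22,-40.8,0],0.8],[[0,0,0],[22,-40.8,0],0.8],[[0,0,0],[0,0,0],0.8],[[0,0,0],[0,0,0],0.8],[[0,0,0],[0,0,0],0.8]])

```text
t: 13.95
eef_pos: [0.6151, -0.095, 0.3178]
ee_rot: [3.14, -0.0, -1.701]
force: [-1.2, 0.6, 0.1]
width: 0.0297
```

Call:
arm_command(targets=[[[0,0,0],[0.7,0,-25],0.8],[[0,0,0],[0,0,-25],0.8],[[0,0,0],[0,0,-15],0.8],[[0,0,0],[0,0,-8],0.8],[[0,0,0],[0,0,-5],0.8],[[0,0,0],[0,0,-4],0.8],[[0,0,0],[0,0,0],0.8]])

```text
t: 14.65
eef_pos: [0.6162, -0.0945, 0.2396]
ee_rot: [-3.141, 0.0, -1.699]
force: [-8.4, 3.4, 17.4]
width: 0.0298
```

Call:
arm_command(targets=[[[0,0,0],[0,0,-1.5],0.8],[[0,0,0],[0,0,0],0.3],[[0,0,0],[0,0,0],0.3],[[0,0,0],[0,0,0],0.3],[[0,0,0],[0,0,0],0.3],[[0,0,0],[0,0,30],0.3],[[0,0,0],[0,0,45],0.3],[[0,0,0],[0,0,15],0.3]])

```text
t: 15.45
eef_pos: [0.6176, -0.095, 0.3311]
ee_rot: [-3.134, 0.001, -1.699]
force: [0.8, -0.5, 0.4]
width: 0.0593
```

```bash
python3 - <<'E'
from h import *
s=get_state();print(s['eef_pos'],s['width'])
im,_=grab_frame("scene"); save("d",im[170:330,150:330],4)
E
```

```text
[ 0.61761598 -0.09502931  0.33105522] 0.059317775763405765
```

View pics/d.png

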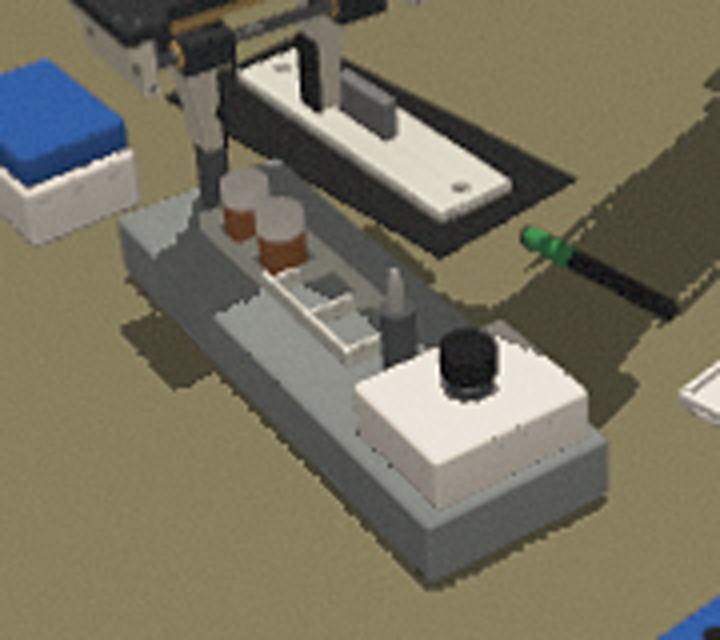

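Call:
arm_command(targets=[[[0,0,0],[-27.8,37,0],0.35],[[0,0,0],[-27.8,37,0],0.35],[[0,0,0],[-27.8,37,0],0.35],[[0,0,0],[-27.8,37,0],0.35],[[0,0,0],[-27.8,37,0],0.35],[[0,0,0],[-27.8,37,0],0.35],[[0,0,0],[-27.8,37,0],0.35],[[0,0,0],[-27.8,37,-30],0.35]])

```text
t: 16.3
eef_pos: [0.3961, 0.1998, 0.3012]
ee_rot: [-3.136, 0.007, -1.699]
force: [1.2, 1.2, -0.9]
width: 0.0569
```

Call:
arm_command(targets=[[[0,0,0],[-27.8,37,-30],0.35],[[0,0,0],[0,0,0],0.35],[[0,0,0],[0,0,0],0.35],[[0,0,0],[0,0,0],0.35]])

```text
t: 16.7
eef_pos: [0.3718, 0.2308, 0.2715]
ee_rot: [-3.141, 0.001, -1.7]
force: [-0.1, -0.3, 0.4]
width: 0.0568
```

```bash
python3 jars.py e; python3 -c "
from h import *
print(get_state()['eef_pos'])"
```

```text
scene [388 250  13  11 117] ((372.07373046875, 244.89849853515625), 20.88501739501953)
wrist [ 269  212   41   43 1374] ((365.7054443359375, 236.93701171875), 16.18975830078125)
0.05680144657900127
[0.37202399 0.23014129 0.27134732]
```

View pics/ew.png

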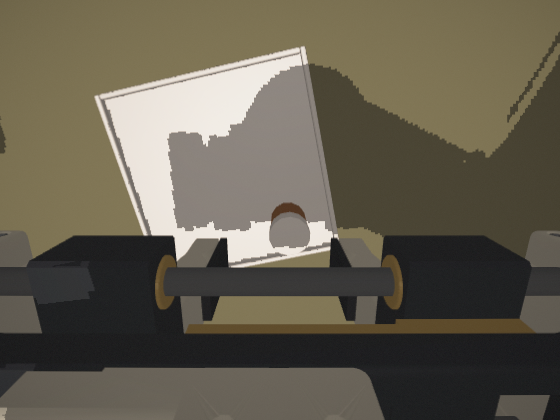

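Call:
arm_command(targets=[[[0,0,0],[-6,7.3,-20],0.35],[[0,0,0],[0,0,-25],0.35],[[0,0,0],[0,0,-20],0.35],[[0,0,0],[0,0,-15],0.35],[[0,0,0],[0,0,-2],0.8],[[0,0,0],[0,0,0],0.8],[[0,0,0],[0,0,0],0.8],[[0,0,0],[0,0,0],0.8]])

```text
t: 17.65
eef_pos: [0.3659, 0.2377, 0.189]
ee_rot: [-3.141, 0.001, -1.702]
force: [-1.7, -0.5, 1.5]
width: 0.0306
```

Call:
arm_command(targets=[[[0,0,0],[0,0,0],0.8],[[0,0,0],[0,0,0],0.8],[[0,0,0],[0,0,0],0.8]])

```text
t: 17.95
eef_pos: [0.3657, 0.238, 0.189]
ee_rot: [-3.141, 0.0, -1.701]
force: [2.4, -2.0, 5.5]
width: 0.0298
```

Call:
arm_command(targets=[[[0,0,0],[0,0,20],0.8],[[0,0,0],[0,0,40],0.8],[[0,0,0],[0,0,40],0.8],[[0,0,0],[0,0,30],0.8],[[0,0,0],[0,0,0],0.8],[[0,0,0],[32,-36.3,0],0.8],[[0,0,0],[32,-36.3,0],0.8],[[0,0,0],[32,-36.3,0],0.8]])

```text
t: 18.75
eef_pos: [0.4617, 0.1282, 0.318]
ee_rot: [3.141, 0.0, -1.699]
force: [1.2, 0.8, -0.7]
width: 0.0294
```

Call:
arm_command(targets=[[[0,0,0],[32,-36.3,0],0.8],[[0,0,0],[32,-36.3,0],0.8],[[0,0,0],[32,-36.3,0],0.8],[[0,0,0],[32,-36.3,0],0.8],[[0,0,0],[32,-36.3,0],0.8],[[0,0,0],[0,0,0],0.8],[[0,0,0],[0,0,0],0.8],[[0,0,0],[0,0,0],0.8]])

```text
t: 19.55
eef_pos: [0.6207, -0.0521, 0.3175]
ee_rot: [3.14, -0.0, -1.701]
force: [-0.8, 0.5, -0.8]
width: 0.0299
```

Call:
arm_command(targets=[[[0,0,0],[0.4,0,-25],0.8],[[0,0,0],[0,0,-25],0.8],[[0,0,0],[0,0,-15],0.8],[[0,0,0],[0,0,-8],0.8],[[0,0,0],[0,0,-4],0.8],[[0,0,0],[0,0,0],0.8],[[0,0,0],[0,0,0],0.8]])

```text
t: 20.25
eef_pos: [0.622, -0.052, 0.2426]
ee_rot: [-3.14, 0.0, -1.7]
force: [0.2, 0.8, -0.3]
width: 0.0298
```

Call:
arm_command(targets=[[[0,0,0],[0,0,-3],0.8],[[0,0,0],[0,0,0],0.8]])

```text
t: 20.45
eef_pos: [0.6222, -0.0523, 0.2401]
ee_rot: [-3.139, 0.0, -1.7]
force: [-1.3, 2.3, 6.1]
width: 0.0296
```

Call:
arm_command(targets=[[[0,0,0],[0,0,-1.5],0.8],[[0,0,0],[0,0,0],0.3],[[0,0,0],[0,0,0],0.3],[[0,0,0],[0,0,0],0.3],[[0,0,0],[0,0,0],0.3],[[0,0,0],[0,0,30],0.3],[[0,0,0],[0,0,45],0.3],[[0,0,0],[0,40,45],0.3]])

```text
t: 21.25
eef_pos: [0.6218, -0.0213, 0.3518]
ee_rot: [-3.141, -0.0, -1.704]
force: [1.7, 0.2, -0.7]
width: 0.0614
```

Call:
arm_command(targets=[[[0,0,0],[0,40,20],0.3],[[0,0,0],[0,40,20],0.3],[[0,0,0],[0,0,0],0.3],[[0,0,0],[0,0,0],0.3]])

```text
t: 21.65
eef_pos: [0.6216, 0.0618, 0.3905]
ee_rot: [-3.14, 0.001, -1.699]
force: [-0.6, -0.5, -0.9]
width: 0.0615
```

```bash
python3 - <<'E'
from h import *
s=get_state();print(s['eef_pos'],s['width'])
c=cam("wrist"); im,d=grab_frame("wrist"); save("f",im); P=cloud(c,d); Z=P[:,:,2]
m=((Z>.082)&(Z<.1)); m[235:]=0; 
k,l,st,ce=cv2.connectedComponentsWithStats(m.astype(np.uint8))
for i in range(1,k):
    if st[i,4]>100:
        q=P[l==i]; v,u=np.nonzero(l==i); print(st[i],np.percentile(q[:,2],[10,50,90]).round(4),np.round(onplane(c,[[u.mean(),v.mean()]],.092),4))
im,_=grab_frame("scene"); save("fs",im[170:330,150:330],4)
E
```

```text
[0.62157842 0.06177958 0.39049957] 0.061490858337920326
[ 242    0   37   37 1144] [0.0906 0.092  0.0931] [[ 0.6173 -0.0915  0.092 ]]
[ 243   53   35   38 1033] [0.091 0.092 0.093] [[ 0.6233 -0.0508  0.092 ]]
[253 159  22  24 291] [0.0918 0.0951 0.0961] [[0.6317 0.0315 0.092 ]]
[ 214  200  102   35 3362] [0.0839 0.085  0.086 ] [[0.6376 0.077  0.092 ]]
```

View pics/f.png

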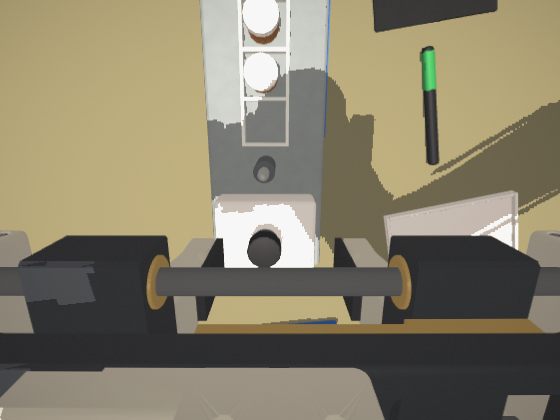

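View pics/fs.png

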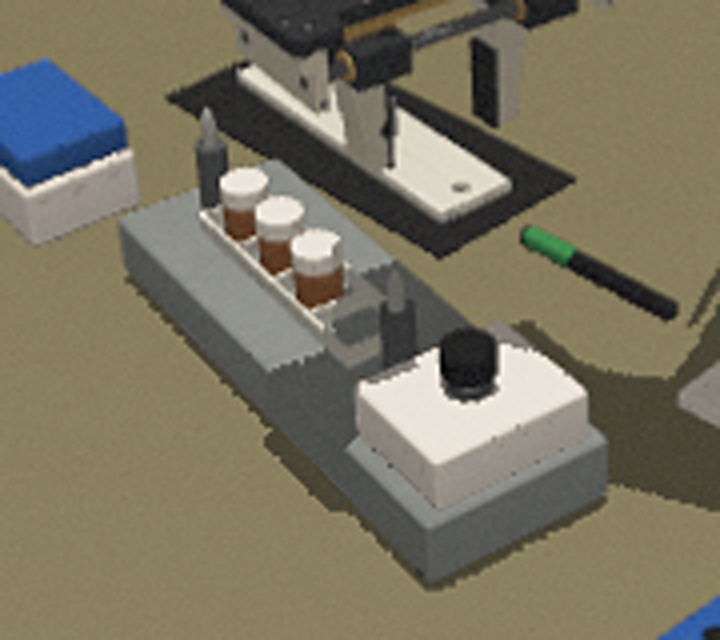

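Call:
arm_command(targets=[[[0,0,0.011],[-31,-35.3,0],0.3],[[0,0,0.011],[-31,-35.3,0],0.3],[[0,0,0.011],[-31,-35.3,0],0.3],[[0,0,0.011],[-31,-35.3,0],0.3],[[0,0,0.011],[-31,-35.3,0],0.3],[[0,0,0.01],[-31,-35.3,0],0.3],[[0,0,0],[0,0,0],0.3],[[0,0,0],[0,0,0],0.3]])

```text
t: 22.55
eef_pos: [0.4346, -0.1525, 0.3895]
ee_rot: [-3.141, -0.0, -1.639]
force: [0.5, -0.3, 0.6]
width: 0.0615
```

Call:
arm_command(targets=[[[0,0,0],[0,0,0],0.3]])

```text
t: 22.65
eef_pos: [0.4359, -0.1513, 0.3893]
ee_rot: [3.141, -0.0, -1.637]
force: [0.1, 0.4, -0.4]
width: 0.0612
```

```bash
cat > plate.py <<'E'
from h import *
import sys
def plate(c,im,d,z=0.012):
    hsv=cv2.cvtColor(im,cv2.COLOR_RGB2HSV); P=cloud(c,d); Z=P[:,:,2]
    m=(np.abs(Z-z-.0)<.006)&(hsv[:,:,2]>90)&(hsv[:,:,1]<60)&(P[:,:,1]<-.05); 
    cs,_=cv2.findContours(m.astype(np.uint8),cv2.RETR_EXTERNAL,cv2.CHAIN_APPROX_NONE); ct=max(cs,key=cv2.contourArea)
    print("plate",cv2.minAreaRect((onplane(c,ct[:,0,:],z)[:,:2]*1000).astype(np.float32)))
    m=(Z>z+.022)&(Z<z+.045)&(P[:,:,0]<.5)&(P[:,:,1]<-.15)&(P[:,:,0]>.38); m[235:]=0
    v,u=np.nonzero(m); print("rib",len(u),cv2.minAreaRect((onplane(c,np.c_[u,v],z+.032)[:,:2]*1000).astype(np.float32)), "ztop",np.percentile(Z[m],90))
if __name__=="__main__":
    c=cam("wrist"); s=get_state();print(s['eef_pos'],s['ee_rot']); im,d=grab_frame("wrist"); save(sys.argv[1],im); np.savez("wp.npz",im=im,d=d,K=c[0],k=c[1],e=c[2],R=c[3]); plate(c,im,d)
E
python3 plate.py g
```

```text
[ 0.43594378 -0.15126927  0.38934627] [ 3.14142849e+00 -9.13026079e-05 -1.63690652e+00]
plate ((436.6588134765625, -227.45913696289062), (228.86961364746094, 60.129302978515625), 86.36823272705078)
rib 715 ((435.8794860839844, -238.0460968017578), (58.79707717895508, 11.69517993927002), 87.09260559082031) ztop 0.04484123449081286
```

View pics/g.png

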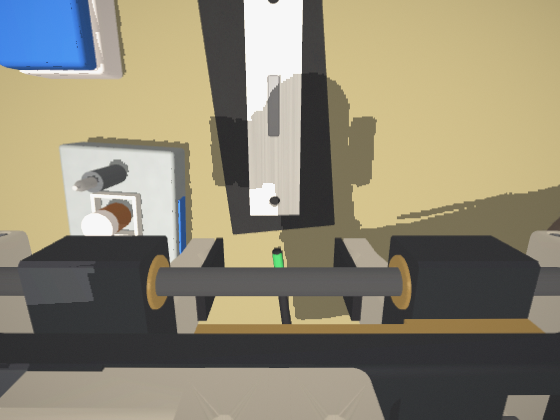

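Call:
arm_command(targets=[[[0,0,0.003],[0,-43,0],0.3],[[0,0,0],[0,-43.4,-20],0.3],[[0,0,0],[0,0,-45],0.3],[[0,0,0],[0,0,-45],0.3],[[0,0,0],[0,0,0],0.3],[[0,0,0],[0,0,0],0.3]])

```text
t: 23.3
eef_pos: [0.4366, -0.2371, 0.2797]
ee_rot: [3.139, -0.001, -1.631]
force: [0.1, -0.1, 0.9]
width: 0.0618
```

Call:
arm_command(targets=[[[0,0,-0.002],[-0.5,-0.5,-30],0.3],[[0,0,0],[0,0,-30],0.3],[[0,0,0],[0,0,-20],0.3],[[0,0,0],[0,0,-6],0.3],[[0,0,0],[0,0,0],0.3],[[0,0,0],[0,0,0],0.3]])

```text
t: 23.9
eef_pos: [0.4365, -0.2378, 0.1954]
ee_rot: [-3.139, -0.0, -1.634]
force: [0.0, 0.7, 0.4]
width: 0.0612
```

Call:
arm_command(targets=[[[0,0,0],[-0.3,0,-1],1],[[0,0,0],[0,0,0],1],[[0,0,0],[0,0,0],1],[[0,0,0],[0,0,0],1],[[0,0,0],[0,0,0],1],[[0,0,0],[0,0,0],1],[[0,0,0],[0,0,0],1],[[0,0,0],[0,0,0],1]], squeeze=45)

```text
t: 24.7
eef_pos: [0.435, -0.2379, 0.1925]
ee_rot: [-3.142, -0.0, -1.635]
force: [1.2, -0.0, -1.5]
width: 0.0115
```

Call:
arm_command(targets=[[[0,0,0],[0,0,0],1],[[0,0,0],[0,0,0],1]])

```text
t: 24.9
eef_pos: [0.435, -0.2379, 0.1925]
ee_rot: [-3.141, -0.0, -1.635]
force: [0.9, 0.1, -0.1]
width: 0.0119
```

Call:
arm_command(targets=[[[0,0,0],[0,0,10],1],[[0,0,0],[0,0,20],1],[[0,0,0],[0,0,35],1],[[0,0,0],[0,0,35],1],[[0,0,0],[0,0,30],1],[[0,0,0],[0,0,20],1],[[0,0,0],[0,0,0],1],[[0,0,0],[0,0,0],1]])

```text
t: 25.7
eef_pos: [0.4343, -0.2377, 0.3424]
ee_rot: [-3.141, 0.001, -1.635]
force: [-0.6, 0.8, -3.3]
width: 0.0116
```

Call:
arm_command(targets=[[[0,0,-0.008],[12,10,0],1],[[0,0,-0.008],[23,20.5,0],1],[[0,0,-0.008],[30,27,0],1],[[0,0,-0.008],[30,27,0],1],[[0,0,-0.008],[30,27,0],1],[[0,0,-0.008],[30,27,0],1],[[0,0,-0.008],[18,16,0],1],[[0,0,-0.008],[10.5,9.8,0],1]])

```text
t: 26.5
eef_pos: [0.6193, -0.072, 0.3399]
ee_rot: [3.138, -0.001, -1.698]
force: [-0.8, 0.4, -3.7]
width: 0.0118
```

Call:
arm_command(targets=[[[0,0,0],[0,0,0],1],[[0,0,0],[0,0,0],1],[[0,0,0],[0,0,0],1],[[0,0,0],[0,0,0],1]])

```text
t: 26.9
eef_pos: [0.6177, -0.0743, 0.3426]
ee_rot: [3.141, 0.0, -1.7]
force: [-0.4, -0.4, -3.4]
width: 0.012
```

```bash
python3 - <<'E'
from h import *
for n in ["wrist","scene","top"]:
    c=cam(n); s=get_state(); im,d=grab_frame(n); np.savez(f"h_{n}.npz",im=im,d=d,K=c[0],k=c[1],e=c[2],R=c[3])
    save("h_"+n,im if n!="scene" else im[120:330,130:330]*1, 1 if n!="scene" else 2.8)
print(s['eef_pos'],s['ee_rot'],s['width'])
E
```

```text
[ 0.6179256  -0.07418144  0.34283702] [-3.14132873e+00  1.29591180e-04 -1.69956116e+00] 0.011521576913878272
```

View pics/h_wrist.png

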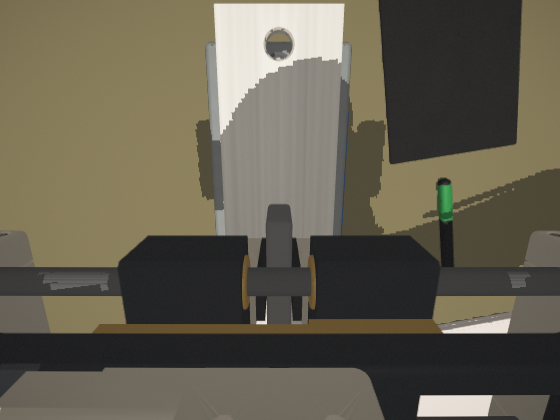

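View pics/h_scene.png

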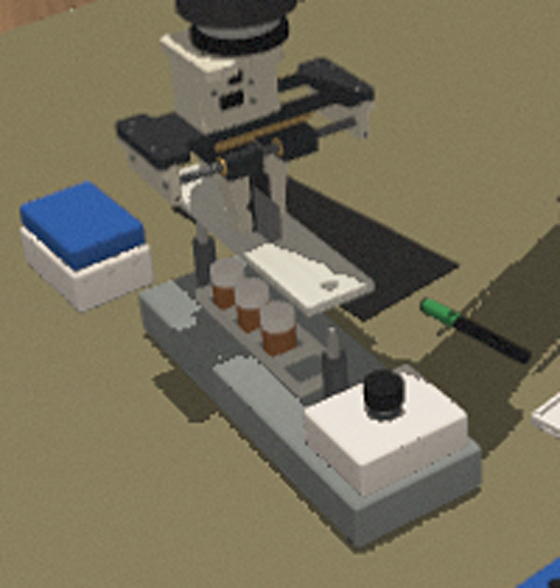

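```bash
python3 - <<'E'
from h import *
W=np.load("h_wrist.npz"); im=W["im"]; c=(W["K"],float(W["k"]),W["e"],W["R"]); P=cloud(c,W["d"]); Z=P[:,:,2]
m=(np.abs(Z-.1623)<.012); m[232:]=0
print("plate top z",np.median(Z[100:200,230:330]), np.nanmedian(Z[60:75,230:330]),np.nanmedian(Z[215:230,230:260]))
zt=float(np.median(Z[100:200,230:330]))
mm=m.astype(np.uint8)
cs,hi=cv2.findContours(mm,cv2.RETR_CCOMP,cv2.CHAIN_APPROX_NONE)
for k,ct in enumerate(cs):
    a=cv2.contourArea(ct)
    if a>100: print(a,hi[0][k][3],cv2.boundingRect(ct))
    if a>100 and hi[0][k][3]>=0:
        w=onplane(c,ct[:,0,:],zt)[:,:2]*1000; print("hole",cv2.minEnclosingCircle(w.astype(np.float32)),w.mean(0))
big=max(cs,key=cv2.contourArea); w=onplane(c,big[:,0,:],zt)[:,:2]*1000; print("plate rect",cv2.minAreaRect(w.astype(np.float32)))
# far edge & side edges
for y in (60,100,140,180):
    u=np.nonzero(mm[y])[0]; u=u[(u>190)&(u<370)]; q=onplane(c,[[u.min()-.5,y],[u.max()+.5,y]],zt); print(y,q[:,:2].round(4).tolist(),q.mean(0).round(4))
save("hole",im[0:90,200:360],5)
E
```

```text
plate top z nan 0.16209213961581173 0.16212902867490914
26264.5 -1 (214, 4, 131, 228)
560.5 0 (265, 33, 28, 28)
hole ((nan, nan), nan) [nan nan]
plate rect ((nan, nan), (0.0, 0.0), 0.0)
60 [[nan, nan], [nan, nan]] [nan nan nan]
100 [[nan, nan], [nan, nan]] [nan nan nan]
140 [[nan, nan], [nan, nan]] [nan nan nan]
180 [[nan, nan], [nan, nan]] [nan nan nan]
```

View pics/hole.png

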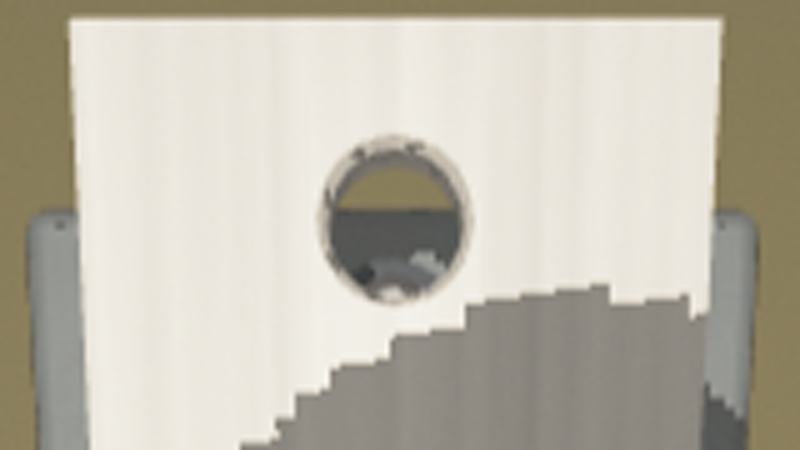

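```bash
python3 - <<'E'
from h import *
W=np.load("h_wrist.npz"); im=W["im"]; c=(W["K"],float(W["k"]),W["e"],W["R"]); P=cloud(c,W["d"]); Z=P[:,:,2]
zt=.1621
mm=(np.abs(Z-zt)<.006); mm[232:]=0; mm=mm.astype(np.uint8)
cs,hi=cv2.findContours(mm,cv2.RETR_CCOMP,cv2.CHAIN_APPROX_NONE)
for k,ct in enumerate(cs):
    if cv2.contourArea(ct)>100 and hi[0][k][3]>=0:
        w=onplane(c,ct[:,0,:],zt)[:,:2]*1000; print("hole",cv2.minEnclosingCircle(w.astype(np.float32)))
for y in (20,60,100,140,180):
    u=np.nonzero(mm[y])[0]; q=onplane(c,[[u.min()-.5,y],[u.max()+.5,y]],zt); print(y,q[:,:2].round(4).tolist(),q.mean(0).round(4))
print("end",onplane(c,[[214,3.5],[279,3.5],[344,3.5]],zt).round(4))
print("pin tip",onplane(c,[[278.4,58.2]],.12).round(4))
ey=np.array([.1276,.9918]); print("hole pred",np.array([.6179,-.0742])-.108*ey, "pin pred", np.array([.6185,-.0736])-.108*ey)
E
```

```text
hole ((604.2880249023438, -180.05335998535156), 6.598641395568848)
20 [[0.6329, -0.1951], [0.5728, -0.1874]] [ 0.6028 -0.1913  0.1621]
60 [[0.6346, -0.1781], [0.575, -0.1704]] [ 0.6048 -0.1742  0.1621]
100 [[0.6369, -0.16], [0.5774, -0.1523]] [ 0.6071 -0.1561  0.1621]
140 [[0.6394, -0.1407], [0.5799, -0.133]] [ 0.6096 -0.1368  0.1621]
180 [[0.6421, -0.12], [0.5825, -0.1123]] [ 0.6123 -0.1162  0.1621]
end [[ 0.6314 -0.2018  0.1621]
 [ 0.6017 -0.1979  0.1621]
 [ 0.5721 -0.1941  0.1621]]
pin tip [[ 0.6041 -0.1823  0.12  ]]
hole pred [ 0.6041192 -0.1813144] pin pred [ 0.6047192 -0.1807144]
```

Call:
arm_command(targets=[[[0,0,0],[0.4,-0.8,-10],1],[[0,0,0],[0,0,-10],1],[[0,0,0],[0,0,-6],1],[[0,0,0],[0,0,-4],1],[[0,0,0],[0,0,0],1],[[0,0,0],[0,0,0],1],[[0,0,0],[0,0,0],1]])

```text
t: 27.75
eef_pos: [0.619, -0.0743, 0.3129]
ee_rot: [-3.141, 0.0, -1.699]
force: [0.3, 0.1, -2.2]
width: 0.0114
```

```bash
cat > hole.py <<'E'
from h import *
import sys
c=cam("wrist"); s=get_state(); im,d=grab_frame("wrist"); P=cloud(c,d); Z=P[:,:,2]
print(s['eef_pos'],s['ee_rot'],s['force'])
zt=s['eef_pos'][2]-.1885+.008
mm=(np.abs(Z-zt)<.004); mm[232:]=0; mm=mm.astype(np.uint8)
cs,hi=cv2.findContours(mm,cv2.RETR_CCOMP,cv2.CHAIN_APPROX_NONE)
for k,ct in enumerate(cs):
    if cv2.contourArea(ct)>60 and hi[0][k][3]>=0:
        w=onplane(c,ct[:,0,:],zt)[:,:2]*1000; print("hole",cv2.minEnclosingCircle(w.astype(np.float32)))
save(sys.argv[1],im[0:90,200:360],5)
im,d=grab_frame("scene"); save(sys.argv[1]+"s",im[150:300,150:330],4)
E
python3 hole.py i
```

```text
[ 0.61899416 -0.07432521  0.31287275] [-3.14102508e+00  7.04872667e-05 -1.69864369e+00] [ 0.29350652  0.09247757 -2.20069503]
hole ((605.6488647460938, -180.40176391601562), 6.733121871948242)
```

View pics/i.png

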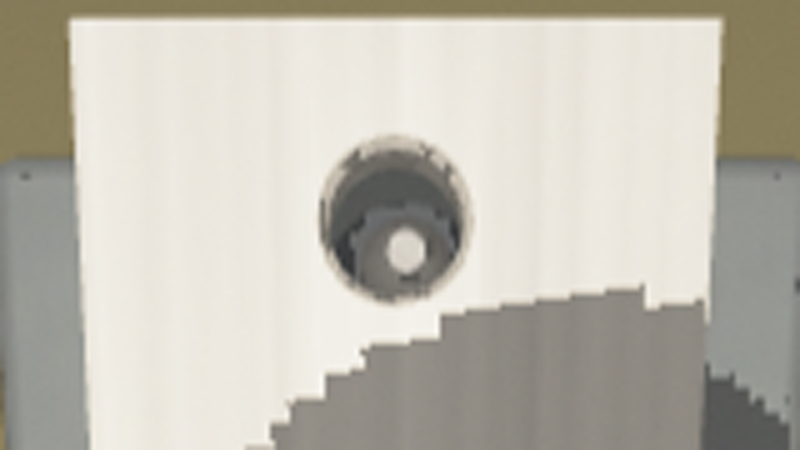

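View pics/is.png

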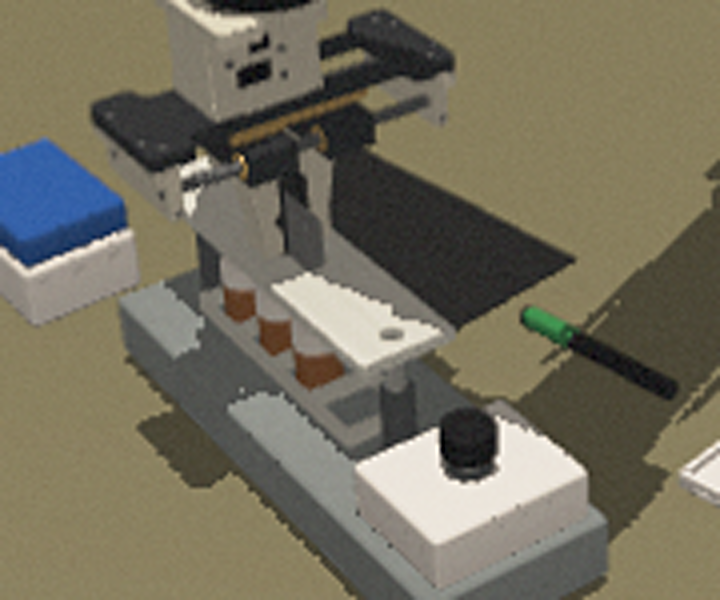

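```bash
python3 - <<'E'
from h import *
c=cam("wrist")
print(onplane(c,[[280.7,49.6]],.12)*1000)
E
```

```text
[[ 604.525721   -181.04152997  120.        ]]
```

Call:
arm_command(targets=[[[0,0,0],[-1,-0.6,0],1],[[0,0,0],[0,0,-4],1],[[0,0,0],[0,0,-4],1],[[0,0,0],[0,0,-3],1],[[0,0,0],[0,0,0],1],[[0,0,0],[0,0,0],1]])

```text
t: 28.45
eef_pos: [0.6179, -0.075, 0.3013]
ee_rot: [3.141, -0.0, -1.699]
force: [0.2, -0.7, -4.0]
width: 0.0117
```

```bash
python3 hole.py j
```

```text
[ 0.61785385 -0.0749902   0.30132804] [ 3.14121457e+00 -2.09834839e-04 -1.69875506e+00] [ 0.1931734  -0.74194627 -4.00809477]
hole ((604.3768310546875, -181.1759490966797), 6.65856409072876)
```

View pics/j.png

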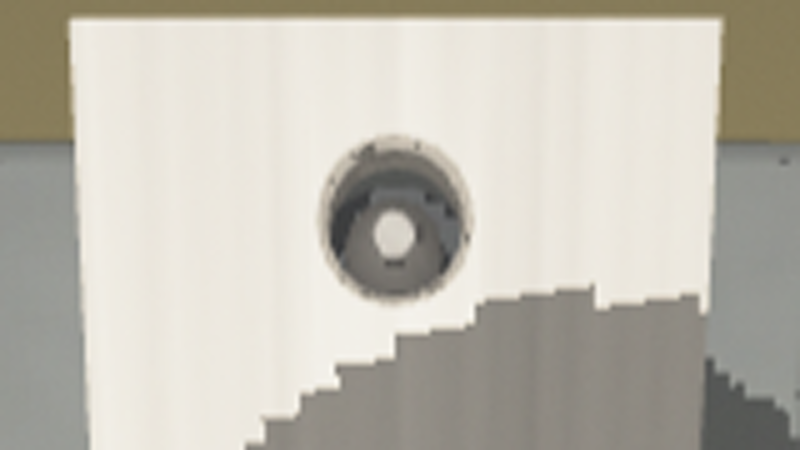

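View pics/js.png

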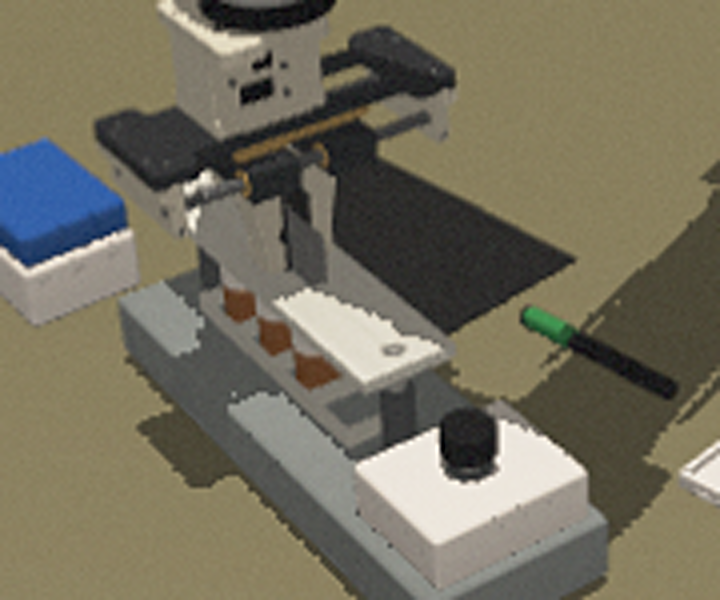

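```bash
python3 - <<'E'
from h import *
c=cam("wrist")
print(onplane(c,[[278.5,46.6],[280.7-.4,49.6-.0],[279,43.3]],.12)*1000)
print(onplane(c,[[278.5,46.6],[279,43.3]],.1208)*1000)
E
```

```text
[[ 604.63277375 -180.92742586  120.        ]
 [ 603.94336347 -179.51825397  120.        ]
 [ 604.2132878  -182.31899011  120.        ]]
[[ 604.65338055 -180.7645492   120.8       ]
 [ 604.2359685  -182.14923366  120.8       ]]
```

Call:
arm_command(targets=[[[0,0,0],[0.3,0.6,0],1],[[0,0,0],[0,0,-3],1],[[0,0,0],[0,0,-2],1],[[0,0,0],[0,0,0],1],[[0,0,0],[0,0,0],1]])

```text
t: 29.05
eef_pos: [0.6181, -0.0744, 0.2964]
ee_rot: [3.141, -0.0, -1.699]
force: [-0.4, -0.9, -2.8]
width: 0.012
```

Call:
arm_command(targets=[[[0,0,0],[0,0,-2],1],[[0,0,0],[0,0,-2],1],[[0,0,0],[0,0,0],1],[[0,0,0],[0,0,0],1]])

```text
t: 29.45
eef_pos: [0.6181, -0.0744, 0.2924]
ee_rot: [3.141, -0.0, -1.699]
force: [0.9, 1.0, -3.5]
width: 0.012
```

Underside about 0.104, past the taper with no contact force. Continuing.

Call:
arm_command(targets=[[[0,0,0],[0,0,-2],1],[[0,0,0],[0,0,-2],1],[[0,0,0],[0,0,-1],1],[[0,0,0],[0,0,0],1],[[0,0,0],[0,0,0],1]])

```text
t: 29.95
eef_pos: [0.6181, -0.0744, 0.2875]
ee_rot: [3.142, -0.0, -1.699]
force: [-0.0, 0.2, -2.1]
width: 0.0115
```

Call:
arm_command(targets=[[[0,0,0],[0,0,-1.5],1],[[0,0,0],[0,0,0],1],[[0,0,0],[0,0,0],1]])

```text
t: 30.25
eef_pos: [0.6181, -0.0744, 0.286]
ee_rot: [3.142, -0.0, -1.699]
force: [-0.6, -0.8, -2.0]
width: 0.0116
```

Call:
arm_command(targets=[[[0,0,0],[0,0,-1],1],[[0,0,0],[0,0,-0.7],1],[[0,0,0],[0,0,0],1],[[0,0,0],[0,0,0],1]])

```text
t: 30.65
eef_pos: [0.6181, -0.0744, 0.2843]
ee_rot: [3.142, -0.0, -1.699]
force: [-0.6, -0.4, -3.8]
width: 0.0119
```

Call:
arm_command(targets=[[[0,0,0],[0,0,-0.8],1],[[0,0,0],[0,0,0],1],[[0,0,0],[0,0,0],1]])

```text
t: 30.95
eef_pos: [0.6182, -0.0744, 0.2836]
ee_rot: [-3.141, 0.0, -1.699]
force: [0.0, -0.6, -2.2]
width: 0.0118
```

Call:
arm_command(targets=[[[0,0,0],[0,0,-0.8],1],[[0,0,0],[0,0,0],1],[[0,0,0],[0,0,0],1]])

```text
t: 31.25
eef_pos: [0.6181, -0.0743, 0.2836]
ee_rot: [-3.141, -0.0, -1.698]
force: [-3.5, 1.1, 6.0]
width: 0.0116
```

Call:
arm_command(targets=[[[0,0,0],[0,0,-0.6],1],[[0,0,0],[0,0,0],1],[[0,0,0],[0,0,0],1]])

```text
t: 31.55
eef_pos: [0.6181, -0.0743, 0.2835]
ee_rot: [-3.141, -0.0, -1.698]
force: [-4.9, 2.2, 10.0]
width: 0.0118
```

Call:
arm_command(targets=[[[0,0,0],[0,0,0],0.5],[[0,0,0],[0,0,0],0.5],[[0,0,0],[0,0,0],0.5],[[0,0,0],[0,0,0],0.5],[[0,0,0],[0,0,0],0.5],[[0,0,0],[0,0,20],0.5],[[0,0,0],[0,0,40],0.3],[[0,0,0],[0,0,40],0.3]])

```text
t: 32.35
eef_pos: [0.618, -0.0744, 0.3825]
ee_rot: [3.14, -0.001, -1.699]
force: [1.4, 0.1, 0.4]
width: 0.0548
```

Call:
arm_command(targets=[[[0,0,0],[0,40,10],0.3],[[0,0,0],[0,40,10],0.3],[[0,0,0],[0,0,0],0.3],[[0,0,0],[0,0,0],0.3]])

```text
t: 32.75
eef_pos: [0.6181, 0.0066, 0.4023]
ee_rot: [-3.141, 0.0, -1.697]
force: [-0.0, -0.3, -0.0]
width: 0.0615
```

```bash
python3 - <<'E'
from h import *
s=get_state();print(s['eef_pos'],s['ee_rot'],s['width'])
c=cam("wrist"); im,d=grab_frame("wrist"); save("k",im); P=cloud(c,d); Z=P[:,:,2]
m=np.abs(Z-.103)<.006; m[233:]=0
q=P[m]; q=q[(q[:,1]<.06)]; 
A=np.c_[q[:,:2]-q[:,:2].mean(0),np.ones(len(q))]; print("plane",np.linalg.lstsq(A,q[:,2],rcond=None)[0],len(q))
k,l,st,_=cv2.connectedComponentsWithStats(m.astype(np.uint8)); i=1+np.argmax(st[1:,4]); 
cs,_=cv2.findContours((l==i).astype(np.uint8),cv2.RETR_EXTERNAL,cv2.CHAIN_APPROX_NONE)
print(cv2.minAreaRect((onplane(c,cs[0][:,0,:],.103)[:,:2]*1000).astype(np.float32)))
im,d=grab_frame("scene"); save("ks",im[150:300,150:330],4)
E
```

```text
[0.61807654 0.00656927 0.40230614] [-3.14122923e+00  2.57354813e-04 -1.69697588e+00] 0.06148887367529156
plane [ 0.00021287 -0.00027281  0.10311191] 14589
((620.2657470703125, -60.417205810546875), (197.1326904296875, 60.135833740234375), 82.70496368408203)
```

View pics/k.png

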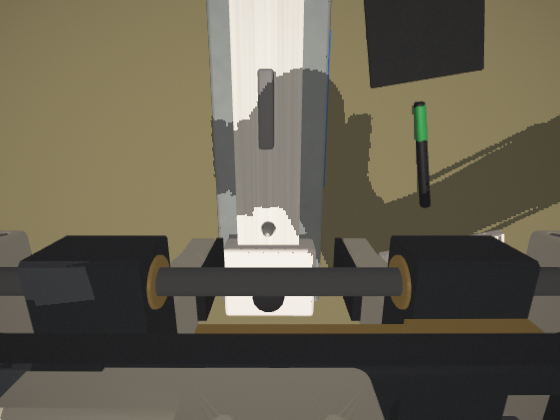

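View pics/ks.png

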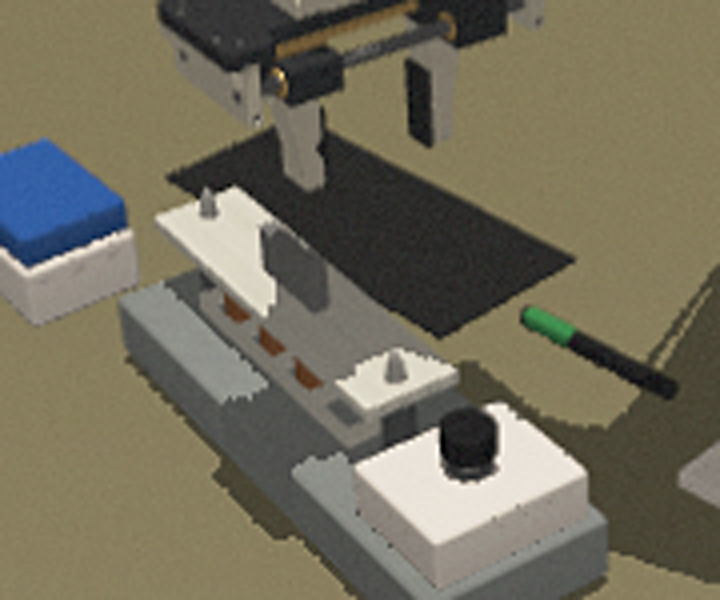

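Call:
arm_command(targets=[[[0,0,-0.002],[11.6,48.5,0],0.3],[[0,0,0],[11.6,48.4,-10],0.3],[[0,0,0],[0,0,-40],0.3],[[0,0,0],[0,0,-40],0.3],[[0,0,0],[0,0,-20],0.3],[[0,0,0],[0,0,0],0.3],[[0,0,0],[0,0,0],0.3]])

```text
t: 33.55
eef_pos: [0.6416, 0.101, 0.2924]
ee_rot: [3.141, -0.001, -1.702]
force: [1.0, -0.1, 0.2]
width: 0.0614
```

```bash
python3 - <<'E'
from h import *
s=get_state();print(s['eef_pos'],s['ee_rot'],s['width'])
c=cam("scene"); im,d=grab_frame("scene"); save("l",im[150:330,150:350],4)
P=cloud(c,d); m=(P[:,:,2]>.1)&(P[:,:,2]<.12)&(P[:,:,1]>.08)&(P[:,:,1]<.13)&(im.max(2)<70); q=P[m]; print(len(q),np.percentile(q,[5,95],axis=0))
E
```

```text
[0.64161589 0.10104039 0.29241669] [ 3.14124861e+00 -8.94016982e-04 -1.70154183e+00] 0.0614438120727587
173 [[0.62840007 0.09406504 0.10253888]
 [0.6565047  0.12016506 0.11640489]]
```

View pics/l.png

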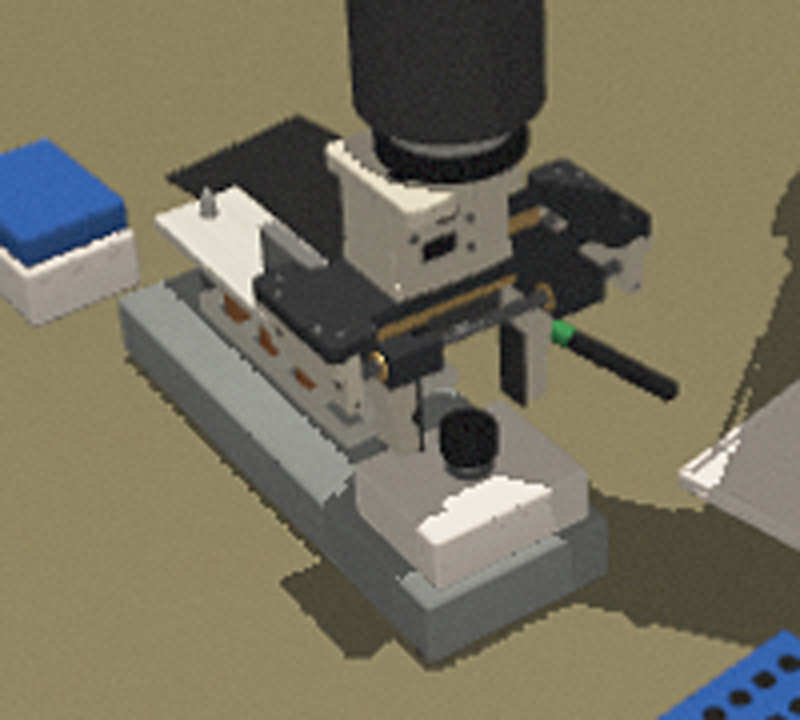

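Call:
arm_command(targets=[[[0,0,0],[-0.2,2.8,0],0.3],[[0,0,0],[0,0,-12],0.3],[[0,0,0],[0,0,-9],0.3],[[0,0,0],[0,0,-3],0.3],[[0,0,0],[0,0,0],0.3]])

```text
t: 34.1
eef_pos: [0.6406, 0.1045, 0.2673]
ee_rot: [3.14, -0.001, -1.701]
force: [0.3, 0.2, 0.2]
width: 0.0613
```

Call:
arm_command(targets=[[[0,0,0],[0,0,0],0.9],[[0,0,0],[0,0,0],0.9],[[0,0,0],[0,0,0],0.9],[[0,0,0],[0,0,0],0.9],[[0,0,0],[0,0,0],0.9],[[0,0,0],[0,0,0],0.9],[[0,0,0],[0,0,0],0.9]], squeeze=30)

```text
t: 34.8
eef_pos: [0.6412, 0.1046, 0.2685]
ee_rot: [-3.141, 0.0, -1.701]
force: [1.4, -0.3, 1.6]
width: 0.0312
```

Gripped on the knob (31 mm). Pull up 15 mm, slightly more, watching force.

Call:
arm_command(targets=[[[0,0,0],[0,0,3],0.9],[[0,0,0],[0,0,4],0.9],[[0,0,0],[0,0,4],0.9],[[0,0,0],[0,0,3],0.9],[[0,0,0],[0,0,1.5],0.9],[[0,0,0],[0,0,0],0.9]])

```text
t: 35.4
eef_pos: [0.6412, 0.1046, 0.2836]
ee_rot: [-3.141, 0.0, -1.701]
force: [6.2, -1.0, -5.8]
width: 0.0309
```

```bash
python3 - <<'E'
from h import *
s=get_state();print(s['eef_pos'],s['force'],s['width'])
im,d=grab_frame("scene"); save("m",im[150:330,150:350],4)
E
```

```text
[0.64116511 0.10462805 0.28362225] [ 6.20095537 -1.02336028 -5.83694569] 0.030876810123867168
```

View pics/m.png

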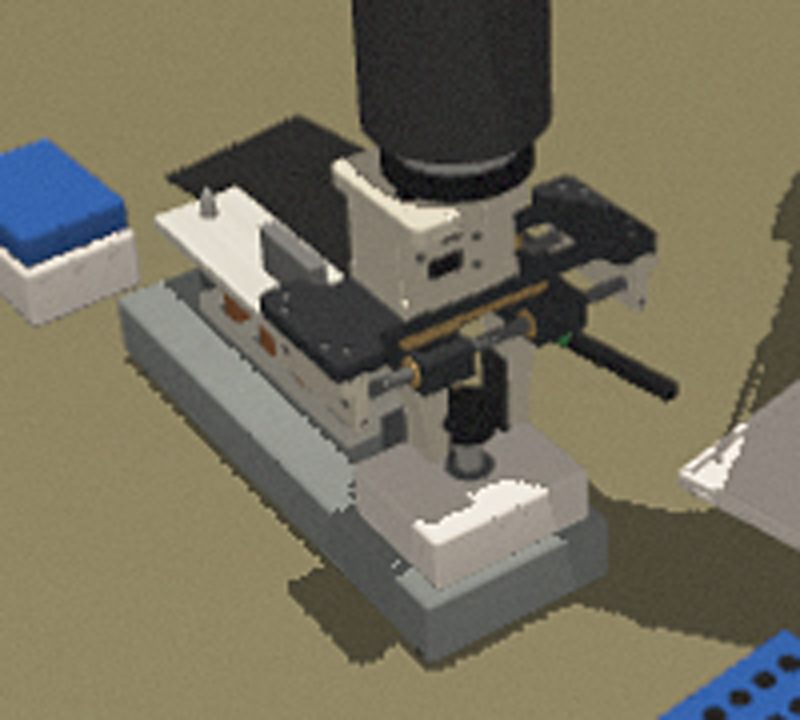

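```bash
python3 - <<'E'
from h import *
t0=get_state()['t']; 
while get_state()['t']<t0+6.2: im,d=grab_frame("scene")
s=get_state(); print(s['t'],s['eef_pos'],s['force'],s['width']); save("n",im[150:330,150:350],4)
E
```

```text
41.7 [0.6411679  0.10462542 0.28362818] [ 6.27990572 -0.76767963 -5.56299677] 0.030838057182101475
```

View pics/n.png

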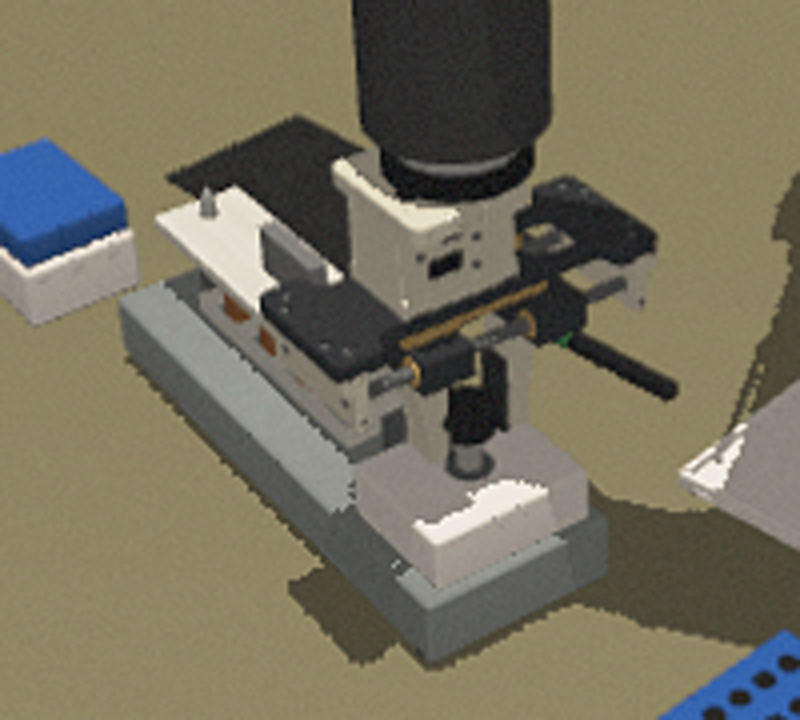

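Call:
arm_command(targets=[[[0,0,0],[0,0,0.7],0.9],[[0,0,0],[0,0,0],0.9]])

```text
t: 41.9
eef_pos: [0.6412, 0.1046, 0.2837]
ee_rot: [-3.141, 0.0, -1.701]
force: [7.8, -0.8, -10.6]
width: 0.0311
```

Force rises without motion, so the knob is at its stop. Now pushing it back in.

Call:
arm_command(targets=[[[0,0,0],[0,0,-3],0.9],[[0,0,0],[0,0,-4],0.9],[[0,0,0],[0,0,-4],0.9],[[0,0,0],[0,0,-3.5],0.9],[[0,0,0],[0,0,-1.5],0.9],[[0,0,0],[0,0,-0.6],0.9],[[0,0,0],[0,0,0],0.9]])

```text
t: 42.6
eef_pos: [0.6411, 0.1046, 0.2685]
ee_rot: [-3.141, 0.0, -1.701]
force: [2.5, -1.5, 5.3]
width: 0.0313
```

Call:
arm_command(targets=[[[0,0,0],[0,0,-0.7],0.9],[[0,0,0],[0,0,0],0.9],[[0,0,0],[0,0,0],0.9]])

```text
t: 42.9
eef_pos: [0.6411, 0.1046, 0.2684]
ee_rot: [-3.14, 0.0, -1.7]
force: [0.7, -1.7, 9.0]
width: 0.0311
```

Call:
arm_command(targets=[[[0,0,0],[0,0,0],0.3],[[0,0,0],[0,0,0],0.3],[[0,0,0],[0,0,0],0.3],[[0,0,0],[0,0,0],0.3],[[0,0,0],[0,0,20],0.3],[[0,0,0],[0,0,40],0.3],[[0,0,0],[0,0,40],0.3],[[0,0,0],[0,0,10],0.3]])

```text
t: 43.7
eef_pos: [0.6418, 0.1048, 0.3822]
ee_rot: [-3.135, 0.003, -1.7]
force: [0.9, 0.7, 0.2]
width: 0.0614
```

```bash
python3 - <<'E'
from h import *
s=get_state();print(s['eef_pos'],s['force'],s['width'])
im,d=grab_frame("scene"); save("o",im[150:330,150:350],4)
c=cam("wrist"); im,d=grab_frame("wrist"); P=cloud(c,d); q=P[:235]; m=(np.abs(q[:,:,2]-.103)<.005)&(q[:,:,1]<.06); print("plate z",np.median(q[m][:,2]),m.sum())
c=cam("scene"); im,d=grab_frame("scene"); P=cloud(c,d); m=(P[:,:,2]>.1)&(P[:,:,2]<.14)&(P[:,:,1]>.08)&(P[:,:,1]<.13)&(im.max(2)<70)&(P[:,:,0]>.62)&(P[:,:,0]<.66); print(np.percentile(P[m],[5,95],axis=0))
E
```

```text
[0.64184175 0.1047884  0.38219476] [0.86354555 0.66321156 0.18627127] 0.0613569527668007
plate z 0.10311640683807408 10482
[[0.63159426 0.09410209 0.10201764]
 [0.6560114  0.1203379  0.11455048]]
```

View pics/o.png

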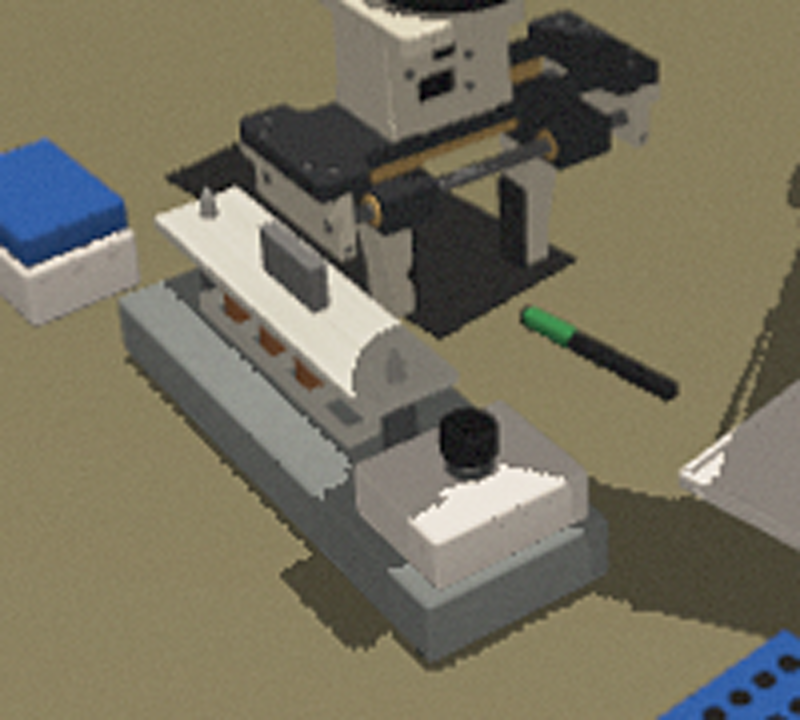

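Call:
arm_command(targets=[[[0,0,0],[-5.9,-44.8,0],0.3],[[0,0,0],[-5.9,-44.8,0],0.3],[[0,0,0],[-5.9,-44.8,0],0.3],[[0,0,0],[-5.9,-44.8,-20],0.3],[[0,0,0],[0,0,-30],0.3],[[0,0,0],[0,0,0],0.3],[[0,0,0],[0,0,0],0.3],[[0,0,0],[0,0,0],0.3]])

```text
t: 44.65
eef_pos: [0.618, -0.0738, 0.3279]
ee_rot: [-3.141, -0.0, -1.699]
force: [0.6, 0.0, -0.0]
width: 0.0613
```

Call:
arm_command(targets=[[[0,0,0],[0.1,-0.5,-20],0.3],[[0,0,0],[0,0,-16],0.3],[[0,0,0],[0,0,-7],0.3],[[0,0,0],[0,0,0],1],[[0,0,0],[0,0,0],1],[[0,0,0],[0,0,0],1],[[0,0,0],[0,0,0],1],[[0,0,0],[0,0,0],1]], squeeze=45)

```text
t: 45.45
eef_pos: [0.6176, -0.0751, 0.2847]
ee_rot: [-3.141, 0.0, -1.701]
force: [0.0, -0.3, -1.0]
width: 0.0268
```

Call:
arm_command(targets=[[[0,0,0],[0,0,0],1],[[0,0,0],[0,0,0],1],[[0,0,0],[0,0,0],1],[[0,0,0],[0,0,0],1]])

```text
t: 45.85
eef_pos: [0.6176, -0.0751, 0.2844]
ee_rot: [-3.141, 0.0, -1.701]
force: [1.7, -0.4, 1.7]
width: 0.0119
```

Call:
arm_command(targets=[[[0,0,0],[0,0,2],1],[[0,0,0],[0,0,4],1],[[0,0,0],[0,0,6],1],[[0,0,0],[0,0,8],1],[[0,0,0],[0,0,10],1],[[0,0,0],[0,0,15],1],[[0,0,0],[0,0,15],1],[[0,0,0],[0,0,0],1]])

```text
t: 46.65
eef_pos: [0.6182, -0.0751, 0.3473]
ee_rot: [-3.137, 0.001, -1.7]
force: [-0.5, 0.9, -3.1]
width: 0.0116
```

```bash
python3 - <<'E'
from h import *
s=get_state();print(s['eef_pos'],s['force'],s['width'])
im,d=grab_frame("scene"); save("p",im[130:310,150:350],4)
E
```

```text
[ 0.61818733 -0.07510509  0.34730632] [-0.46365982  0.85509909 -3.12533094] 0.011564665398435755
```

View pics/p.png

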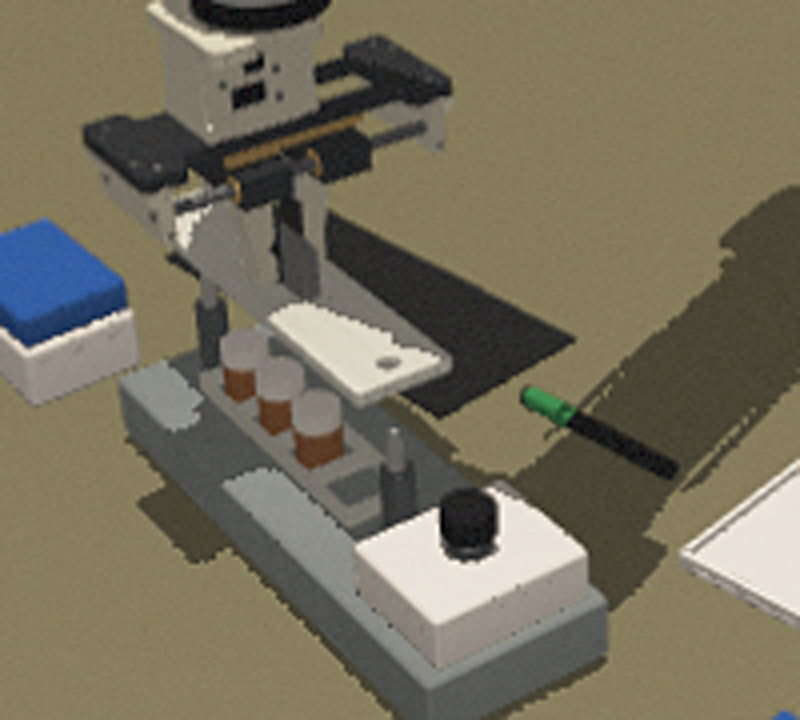

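Call:
arm_command(targets=[[[0,0,0.02],[-12,-10,0],1],[[0,0,0.02],[-24,-22,0],1],[[0,0,0.02],[-29,-27,0],1],[[0,0,0.02],[-29,-27,0],1],[[0,0,0.02],[-29,-27,0],1],[[0,0,0.02],[-29,-27,0],1],[[0,0,0.02],[-18,-15,0],1],[[0,0,0.024],[-9,-8,0],1]])

```text
t: 47.5
eef_pos: [0.4362, -0.2391, 0.3436]
ee_rot: [3.14, 0.001, -1.538]
force: [-0.6, -0.2, -2.6]
width: 0.0118
```

Call:
arm_command(targets=[[[0,0,0],[0,0,-20],1],[[0,0,0],[0,0,-35],1],[[0,0,0],[0,0,-35],1],[[0,0,0],[0,0,-30],1],[[0,0,0],[0,0,-15],1],[[0,0,0],[0,0,-5],1],[[0,0,0],[0,0,0],1],[[0,0,0],[0,0,0],1]])

```text
t: 48.3
eef_pos: [0.4389, -0.2382, 0.2049]
ee_rot: [-3.141, -0.0, -1.537]
force: [0.8, -0.9, -2.5]
width: 0.0116
```

Call:
arm_command(targets=[[[0,0,0],[0,0,-5],1],[[0,0,0],[0,0,-4],1],[[0,0,0],[0,0,-1.5],1],[[0,0,0],[0,0,-1],1],[[0,0,0],[0,0,0],1],[[0,0,0],[0,0,0],1]])

```text
t: 48.9
eef_pos: [0.4384, -0.238, 0.1933]
ee_rot: [-3.142, -0.0, -1.536]
force: [-1.7, 2.9, 5.5]
width: 0.0114
```

Plate rests on the mat; release and retreat.

Call:
arm_command(targets=[[[0,0,0],[0,0,0],0.5],[[0,0,0],[0,0,0],0.5],[[0,0,0],[0,0,0],0.5],[[0,0,0],[0,0,0],0.5],[[0,0,0],[0,0,20],0.4],[[0,0,0],[0,0,40],0.35],[[0,0,0],[0,0,45],0.35],[[0,0,0],[0,0,45],0.35]])

```text
t: 49.7
eef_pos: [0.4381, -0.2381, 0.3442]
ee_rot: [3.141, 0.0, -1.537]
force: [1.5, -0.5, 0.2]
width: 0.0566
```

Call:
arm_command(targets=[[[0,0,-0.02],[35,30,30],0.35],[[0,0,-0.02],[35,30,0],0.35],[[0,0,-0.02],[35,30,0],0.35],[[0,0,-0.02],[35,30,0],0.35],[[0,0,-0.02],[35,30,0],0.35],[[0,0,-0.064],[0,15,0],0.35],[[0,0,0],[0,0,0],0.35],[[0,0,0],[0,0,0],0.35]])

```text
t: 50.5
eef_pos: [0.6101, -0.0757, 0.3696]
ee_rot: [3.141, -0.0, -1.699]
force: [-0.5, -1.2, -0.0]
width: 0.057
```

```bash
cat > shak.py <<'E'
from h import *
import sys
s=get_state();print(s['t'],s['eef_pos'],s['ee_rot'],s['width'])
c=cam("wrist"); im,d=grab_frame("wrist"); save(sys.argv[1],im); P=cloud(c,d); Z=P[:,:,2]
m=((Z>.086)&(Z<.098)); m[235:]=0
k,l,st,ce=cv2.connectedComponentsWithStats(m.astype(np.uint8))
for i in range(1,k):
    if st[i,4]>100:
        v,u=np.nonzero(l==i); print(st[i],np.nanpercentile(P[l==i][:,2],[10,50,90]).round(4),cv2.minEnclosingCircle((onplane(c,np.c_[u,v],.092)[:,:2]*1000).astype(np.float32)))
im,d=grab_frame("scene"); save(sys.argv[1]+"s",im[130:330,130:430],2.6)
E
python3 shak.py q
```

```text
50.5 [ 0.61011218 -0.07567315  0.36961006] [ 3.14084126e+00 -2.60208000e-04 -1.69881746e+00] 0.05699793788285531
[256  62  26  29 408] [0.0938 0.095  0.096 ] ((604.5667724609375, -181.29296875), 10.427148818969727)
[ 249  118   36   37 1034] [0.0911 0.092  0.093 ] ((612.3604736328125, -136.1274871826172), 14.869370460510254)
[251 168  35  35 932] [0.0911 0.0921 0.0929] ((617.0098876953125, -95.16600799560547), 15.2267484664917)
[252 216  32  19 478] [0.0904 0.092  0.0929] ((622.8593139648438, -54.54053497314453), 14.256648063659668)
```

View pics/q.png

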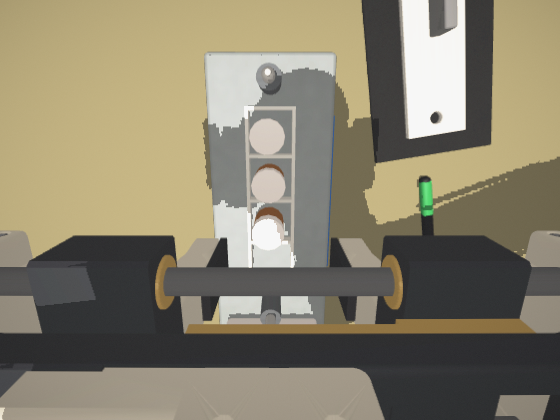

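View pics/qs.png

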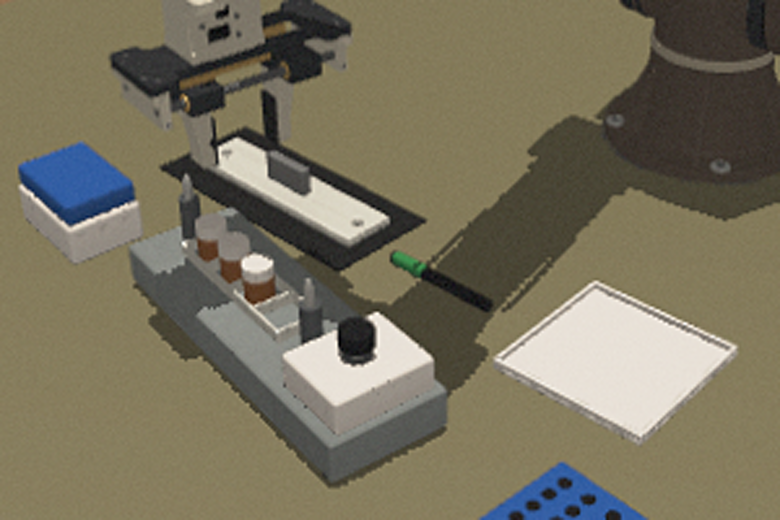

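Call:
arm_command(targets=[[[0,0,0],[12.2,23.7,-10],0.35],[[0,0,0],[0,0,-35],0.35],[[0,0,0],[0,0,-30],0.35],[[0,0,0],[0,0,-15],0.35],[[0,0,0],[0,0,0],0.35],[[0,0,0],[0,0,0],0.35]])

```text
t: 51.2
eef_pos: [0.6225, -0.0529, 0.2807]
ee_rot: [-3.141, -0.0, -1.701]
force: [-0.4, 0.2, 0.4]
width: 0.057
```

Call:
arm_command(targets=[[[0,0,0],[0,1,-20],0.35],[[0,0,0],[0,0,-15],0.35],[[0,0,0],[0,0,-5],0.35],[[0,0,0],[0,0,0],0.8],[[0,0,0],[0,0,0],0.8],[[0,0,0],[0,0,0],0.8],[[0,0,0],[0,0,0],0.8],[[0,0,0],[0,0,0],0.8]], squeeze=15)

```text
t: 52.0
eef_pos: [0.6228, -0.0511, 0.2408]
ee_rot: [-3.14, 0.0, -1.701]
force: [-0.5, -0.2, 4.0]
width: 0.0299
```

Call:
arm_command(targets=[[[0,0,0],[0,0,0],0.8],[[0,0,0],[0,0,0],0.8]])

```text
t: 52.2
eef_pos: [0.6228, -0.0511, 0.2408]
ee_rot: [-3.14, 0.0, -1.7]
force: [-1.1, 0.6, 6.1]
width: 0.0298
```

Call:
arm_command(targets=[[[0,0,0],[0,0,15],0.8],[[0,0,0],[0,0,35],0.8],[[0,0,0],[0,0,30],0.8],[[0,0,0],[0,0,0],0.8],[[0,0,0],[-22.2,36.1,0],0.8],[[0,0,0],[-22.2,36.1,0],0.8],[[0,0,0],[-22.2,36.1,0],0.8],[[0,0,0],[-22.2,36.1,0],0.8]])

```text
t: 53.0
eef_pos: [0.5324, 0.0942, 0.3193]
ee_rot: [3.141, -0.0, -1.701]
force: [-0.4, 1.0, -0.7]
width: 0.0295
```

Call:
arm_command(targets=[[[0,0,0],[-22.2,36.1,0],0.8],[[0,0,0],[-22.2,36.1,0],0.8],[[0,0,0],[-22.2,36.1,0],0.8],[[0,0,0],[-22.2,36.1,-20],0.8],[[0,0,0],[0,0,-40],0.8],[[0,0,0],[0,0,-40],0.8],[[0,0,0],[0,0,0],0.8],[[0,0,0],[0,0,0],0.8]])

```text
t: 53.8
eef_pos: [0.4449, 0.2376, 0.2199]
ee_rot: [3.141, -0.002, -1.7]
force: [-0.1, 0.4, -0.4]
width: 0.0295
```

Call:
arm_command(targets=[[[0,0,0],[0,0,-14],0.8],[[0,0,0],[0,0,-7],0.8],[[0,0,0],[0,0,-2],0.8],[[0,0,0],[0,0,0],0.8],[[0,0,0],[0,0,-1.5],0.8],[[0,0,0],[0,0,0],0.8]])

```text
t: 54.4
eef_pos: [0.445, 0.2377, 0.1959]
ee_rot: [-3.141, 0.001, -1.701]
force: [-0.3, 0.8, -0.4]
width: 0.0292
```

Call:
arm_command(targets=[[[0,0,0],[0,0,-1.3],0.8],[[0,0,0],[0,0,0],0.8],[[0,0,0],[0,0,0],0.3],[[0,0,0],[0,0,0],0.3],[[0,0,0],[0,0,0],0.3],[[0,0,0],[0,0,0],0.3],[[0,0,0],[0,0,30],0.3],[[0,0,0],[0,0,45],0.3]])

```text
t: 55.2
eef_pos: [0.4442, 0.237, 0.2677]
ee_rot: [3.138, -0.005, -1.701]
force: [0.3, 1.0, -0.2]
width: 0.0611
```

Call:
arm_command(targets=[[[0,0,0],[0,0,45],0.35],[[0,0,0],[21.5,-42,10],0.35],[[0,0,0],[21.5,-42,0],0.35],[[0,0,0],[21.5,-42,0],0.35],[[0,0,0],[21.5,-42,0],0.35],[[0,0,0],[21.5,-42,0],0.35],[[0,0,0],[21.5,-42,0],0.35],[[0,0,0],[21.5,-42,0],0.35]])

```text
t: 56.0
eef_pos: [0.5959, -0.0582, 0.3241]
ee_rot: [-3.142, 0.0, -1.701]
force: [0.9, 0.9, 0.4]
width: 0.0571
```

Call:
arm_command(targets=[[[0,0,0],[10,-19.5,0],0.35],[[0,0,0],[0,0,0],0.35],[[0,0,0],[0,0,0],0.35],[[0,0,0],[0,0,0],0.35]])

```text
t: 56.4
eef_pos: [0.605, -0.0753, 0.324]
ee_rot: [3.141, 0.0, -1.7]
force: [-0.6, -0.8, 1.2]
width: 0.0569
```

```bash
python3 shak.py r; python3 -c "
from jars import *
jars('scene')"
```

```text
56.4 [ 0.60502442 -0.07528006  0.32401595] [ 3.14118329e+00  4.64059890e-05 -1.70037504e+00] 0.0568955496449052
[242  51  32  35 585] [0.094  0.0951 0.096 ] ((604.7371826171875, -180.8414764404297), 10.312470436096191)
[ 235  118   44   44 1504] [0.0911 0.092  0.0929] ((612.3153076171875, -136.13841247558594), 14.891804695129395)
[ 238  178   42   42 1328] [0.0912 0.0921 0.093 ] ((616.6705932617188, -95.337890625), 15.302430152893066)
scene [366 264  14  13 134] ((450.67144775390625, 243.66622924804688), 21.221492767333984)
```

View pics/rs.png

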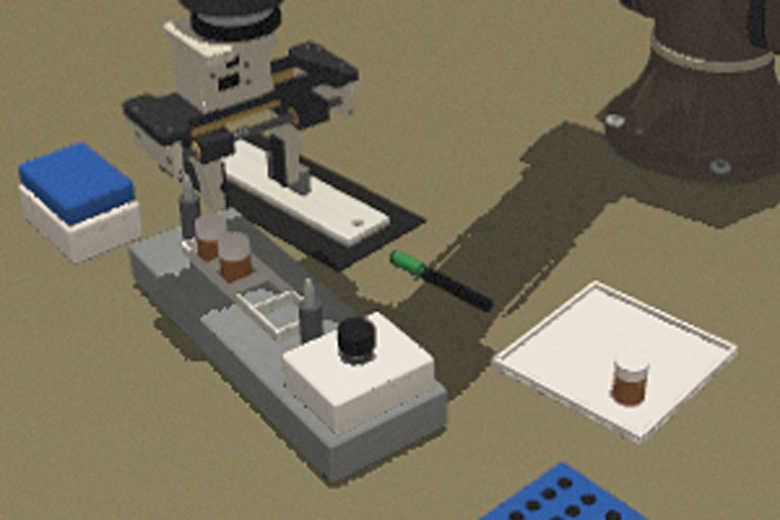

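Call:
arm_command(targets=[[[0,0,0],[11.8,-20,0],0.35],[[0,0,0],[0,0,0],0.35],[[0,0,0],[0,0,-30],0.35],[[0,0,0],[0,0,-20],0.35],[[0,0,0],[0,0,0],0.35]])

```text
t: 57.05
eef_pos: [0.6158, -0.0952, 0.2714]
ee_rot: [3.137, -0.001, -1.701]
force: [-0.8, -0.2, 0.2]
width: 0.0568
```

Call:
arm_command(targets=[[[0,0,0],[0,0,-18],0.35],[[0,0,0],[0,0,-12],0.35],[[0,0,0],[0,0,-3],0.35],[[0,0,0],[0,0,0],0.8],[[0,0,0],[0,0,0],0.8],[[0,0,0],[0,0,0],0.8],[[0,0,0],[0,0,0],0.8],[[0,0,0],[0,0,0],0.8]])

```text
t: 57.85
eef_pos: [0.6173, -0.0959, 0.2418]
ee_rot: [-3.141, 0.0, -1.701]
force: [-1.1, 0.5, 3.1]
width: 0.0293
```

Call:
arm_command(targets=[[[0,0,0],[0,0,0],0.8],[[0,0,0],[0,0,0],0.8]])

```text
t: 58.05
eef_pos: [0.6173, -0.0958, 0.2418]
ee_rot: [-3.141, 0.0, -1.701]
force: [-0.5, 0.5, 6.2]
width: 0.0297
```

Call:
arm_command(targets=[[[0,0,0],[0,0,15],0.8],[[0,0,0],[0,0,35],0.8],[[0,0,0],[0,0,30],0.8],[[0,0,0],[0,0,0],0.8],[[0,0,0],[-24.6,36.3,0],0.8],[[0,0,0],[-24.6,36.3,0],0.8],[[0,0,0],[-24.6,36.3,0],0.8],[[0,0,0],[-24.6,36.3,0],0.8]])

```text
t: 58.85
eef_pos: [0.5175, 0.0503, 0.3204]
ee_rot: [3.141, -0.0, -1.702]
force: [0.8, 1.4, -0.7]
width: 0.0293
```

Call:
arm_command(targets=[[[0,0,0],[-24.6,36.3,0],0.8],[[0,0,0],[-24.6,36.3,0],0.8],[[0,0,0],[-24.6,36.3,-10],0.8],[[0,0,0],[0,0,-30],0.8],[[0,0,0],[0,0,-40],0.8],[[0,0,0],[0,0,-20],0.8],[[0,0,0],[0,0,0],0.8],[[0,0,0],[0,0,0],0.8]])

```text
t: 59.65
eef_pos: [0.4451, 0.1583, 0.2212]
ee_rot: [3.141, -0.001, -1.701]
force: [-0.1, 0.3, -0.5]
width: 0.0296
```

Call:
arm_command(targets=[[[0,0,0],[0,0,-14],0.8],[[0,0,0],[0,0,-8],0.8],[[0,0,0],[0,0,-2],0.8],[[0,0,0],[0,0,-1.5],0.8],[[0,0,0],[0,0,0],0.8],[[0,0,0],[0,0,0],0.8]])

```text
t: 60.25
eef_pos: [0.4451, 0.1584, 0.1961]
ee_rot: [-3.141, 0.001, -1.701]
force: [-0.3, -0.4, -0.9]
width: 0.0298
```

Call:
arm_command(targets=[[[0,0,0],[0,0,0],0.3],[[0,0,0],[0,0,0],0.3],[[0,0,0],[0,0,0],0.3],[[0,0,0],[0,0,0],0.3],[[0,0,0],[0,0,30],0.3],[[0,0,0],[0,0,45],0.35],[[0,0,0],[0,0,45],0.35],[[0,0,0],[21.5,-38,10],0.35]])

```text
t: 61.05
eef_pos: [0.4672, 0.1231, 0.3312]
ee_rot: [-3.134, 0.006, -1.695]
force: [2.1, 1.2, -0.1]
width: 0.0573
```

Call:
arm_command(targets=[[[0,0,0],[21.5,-38,0],0.35],[[0,0,0],[21.5,-38,0],0.35],[[0,0,0],[21.5,-38,0],0.35],[[0,0,0],[21.5,-38,0],0.35],[[0,0,0],[21.5,-38,0],0.35],[[0,0,0],[21.5,-38,0],0.35],[[0,0,0],[0,0,0],0.35],[[0,0,0],[0,0,0],0.35]])

```text
t: 61.85
eef_pos: [0.5954, -0.1088, 0.3249]
ee_rot: [3.14, -0.0, -1.703]
force: [-0.1, 0.8, 0.1]
width: 0.0569
```

```bash
python3 shak.py u; python3 -c "
from jars import *
jars('scene')"
```

```text
61.85 [ 0.59544453 -0.10882369  0.3248529 ] [ 3.14023410e+00 -1.50126701e-04 -1.70327375e+00] 0.056876315995767354
[236 108  31  31 514] [0.0942 0.0951 0.0959] ((604.6062622070312, -181.0862579345703), 10.255514144897461)
[ 230  168   41   42 1343] [0.0912 0.0921 0.0929] ((611.86572265625, -136.65457153320312), 15.198629379272461)
scene [341 250  12  11 114] ((450.833251953125, 166.39688110351562), 21.25371551513672)
scene [366 264  14  13 130] ((451.448486328125, 242.8910369873047), 21.379379272460938)
```

View pics/us.png

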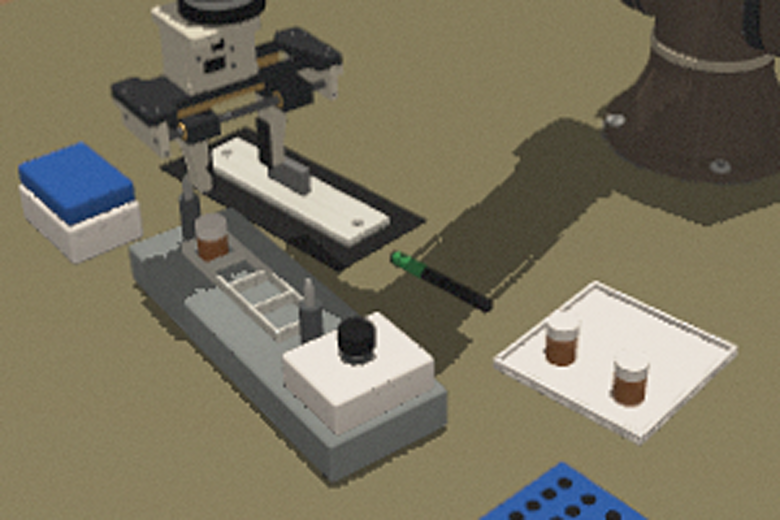

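Two back in the tray, upright. Last jar at (612.1, -136.5).

Call:
arm_command(targets=[[[0,0,0.002],[16.6,-27.7,0],0.35],[[0,0,0],[0,0,0],0.35],[[0,0,0],[0,0,-30],0.35],[[0,0,0],[0,0,-20],0.35],[[0,0,0],[0,0,0],0.35],[[0,0,0],[0,0,0],0.35]])

```text
t: 62.6
eef_pos: [0.6121, -0.1346, 0.2763]
ee_rot: [3.142, -0.0, -1.697]
force: [0.5, -0.2, -0.7]
width: 0.0572
```

Call:
arm_command(targets=[[[0,0,0],[0,0,-18],0.35],[[0,0,0],[0,0,-12],0.35],[[0,0,0],[0,0,-4],0.35],[[0,0,0],[0,0,0],0.8],[[0,0,0],[0,0,0],0.8],[[0,0,0],[0,0,0],0.8],[[0,0,0],[0,0,0],0.8],[[0,0,0],[0,0,0],0.8]])

```text
t: 63.4
eef_pos: [0.6122, -0.1354, 0.2422]
ee_rot: [-3.141, 0.0, -1.699]
force: [-1.1, 0.6, 2.8]
width: 0.0296
```

Call:
arm_command(targets=[[[0,0,0],[0,0,0],0.8],[[0,0,0],[0,0,0],0.8]])

```text
t: 63.6
eef_pos: [0.6122, -0.1354, 0.2422]
ee_rot: [-3.141, -0.0, -1.699]
force: [-0.9, -0.5, 5.2]
width: 0.0299
```

Call:
arm_command(targets=[[[0,0,0],[0,0,15],0.8],[[0,0,0],[0,0,35],0.8],[[0,0,0],[0,0,30],0.8],[[0,0,0],[0,0,0],0.8],[[0,0,0],[-25.6,36.7,0],0.8],[[0,0,0],[-25.6,36.7,0],0.8],[[0,0,0],[-25.6,36.7,0],0.8],[[0,0,0],[-25.6,36.7,0],0.8]])

```text
t: 64.4
eef_pos: [0.5083, 0.0123, 0.3209]
ee_rot: [3.141, -0.0, -1.7]
force: [0.9, 0.8, -0.3]
width: 0.0296
```

Call:
arm_command(targets=[[[0,0,0],[-25.6,36.7,0],0.8],[[0,0,0],[-25.6,36.7,0],0.8],[[0,0,0],[-25.6,36.7,0],0.8],[[0,0,0],[-25.6,36.7,0],0.8],[[0,0,0],[-25.6,36.7,0],0.8],[[0,0,0],[0,0,-20],0.8],[[0,0,0],[0,0,0],0.8],[[0,0,0],[0,0,0],0.8]])

```text
t: 65.2
eef_pos: [0.3816, 0.1946, 0.3014]
ee_rot: [3.141, -0.002, -1.699]
force: [-0.1, 0.8, 0.1]
width: 0.0296
```

```bash
python3 -c "
from jars import *
print(get_state()['eef_pos']); save('v',jars('scene')); save('vw',jars('wrist'))"
```

```text
[0.38156709 0.19458067 0.30137457]
scene [340 250  13  11 112] ((449.93682861328125, 165.8177490234375), 20.222515106201172)
scene [366 264  14  13 133] ((452.2254943847656, 242.11599731445312), 21.592039108276367)
wrist [ 174  161   41   39 1198] ((444.1348571777344, 159.2135772705078), 15.979604721069336)
```

View pics/v.png

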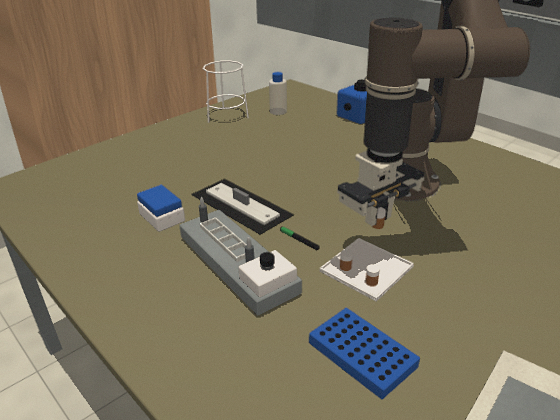

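Clear to lower: 0.3014 → 0.196.

Call:
arm_command(targets=[[[0,0,0],[0,0,-35],0.8],[[0,0,0],[0,0,-35],0.8],[[0,0,0],[0,0,-20],0.8],[[0,0,0],[0,0,-10],0.8],[[0,0,0],[0,0,-4],0.8],[[0,0,0],[0,0,0],0.8],[[0,0,0],[0,0,0],0.8]])

```text
t: 66.0
eef_pos: [0.3822, 0.1951, 0.1986]
ee_rot: [-3.141, 0.001, -1.699]
force: [0.2, 0.3, -0.2]
width: 0.0296
```

Call:
arm_command(targets=[[[0,0,0],[0,0,-1],0.8],[[0,0,0],[0,0,0],0.8]])

```text
t: 66.2
eef_pos: [0.3818, 0.195, 0.1973]
ee_rot: [-3.141, 0.001, -1.699]
force: [0.3, 0.3, -0.7]
width: 0.0299
```

Call:
arm_command(targets=[[[0,0,0],[0,0,-1.2],0.8],[[0,0,0],[0,0,0],0.8],[[0,0,0],[0,0,0],0.3],[[0,0,0],[0,0,0],0.3],[[0,0,0],[0,0,0],0.3],[[0,0,0],[0,0,0],0.3],[[0,0,0],[0,0,30],0.3],[[0,0,0],[0,0,45],0.3]])

```text
t: 67.0
eef_pos: [0.381, 0.1941, 0.2693]
ee_rot: [3.138, -0.005, -1.699]
force: [0.9, 2.1, -0.2]
width: 0.0609
```

Call:
arm_command(targets=[[[0,0,0],[0,0,45],0.3],[[0,0,0],[10,40,40],0.3],[[0,0,0],[10,48,0],0.3],[[0,0,0],[10,48,0],0.3],[[0,0,0],[0,48,0],0.3],[[0,0,0],[0,48,0],0.3],[[0,0,0],[0,0,0],0.3],[[0,0,0],[0,0,0],0.3]])

```text
t: 67.8
eef_pos: [0.41, 0.4226, 0.3491]
ee_rot: [3.141, -0.002, -1.698]
force: [0.8, -0.2, -0.8]
width: 0.0613
```

```bash
cat > fin.py <<'E'
from jars import *
import sys
s=get_state(); print(s['t'],s['eef_pos'],s['force'])
c=cam("top"); im,d=grab_frame("top"); save(sys.argv[1]+"t",im); P=cloud(c,d); Z=P[:,:,2]
for nm,lo,hi,box in [("jar",.036,.056,(.3,.52,.1,.3)),("tip",.06,.08,(.5,.75,-.45,-.25)),("cold",.022,.04,(.5,.75,.24,.5)),("rib",.034,.06,(.35,.52,-.4,-.1)),("knob",.1,.14,(.6,.68,.07,.14))]:
    m=(Z>lo)&(Z<hi)&(P[:,:,0]>box[0])&(P[:,:,0]<box[1])&(P[:,:,1]>box[2])&(P[:,:,1]<box[3])
    k,l,st,_=cv2.connectedComponentsWithStats(m.astype(np.uint8))
    for i in range(1,k):
        if st[i,4]>30: q=P[l==i]; print(nm,st[i,4],q.mean(0).round(4),"zmed",np.median(q[:,2]).round(4))
save(sys.argv[1]+"s",jars("scene"))
E
python3 fin.py z
```

```text
67.8 [0.41002719 0.42258652 0.34909309] [ 0.79229759 -0.16029923 -0.82159695]
jar 144 [0.4446 0.2386 0.046 ] zmed 0.0464
jar 149 [0.4434 0.1605 0.0458] zmed 0.0459
jar 155 [0.3822 0.1953 0.0465] zmed 0.0466
tip 1857 [ 0.6356 -0.3377  0.0694] zmed 0.0695
cold 3782 [0.6225 0.3587 0.0303] zmed 0.0303
rib 154 [ 0.4386 -0.2351  0.0438] zmed 0.0439
knob 190 [0.638  0.1046 0.1122] zmed 0.1128
scene [369 245  13  10 109] ((387.08013916015625, 199.32017517089844), 19.477611541748047)
scene [341 250  12  11 114] ((449.9928894042969, 165.87391662597656), 20.29270362854004)
scene [366 264  14  13 130] ((450.44964599609375, 243.80796813964844), 21.136322021484375)
```

View pics/zt.png

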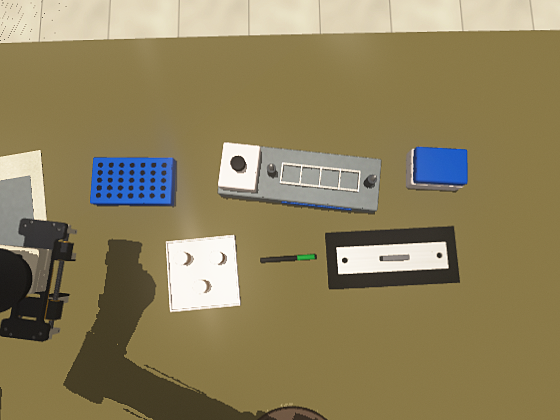

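View pics/zs.png

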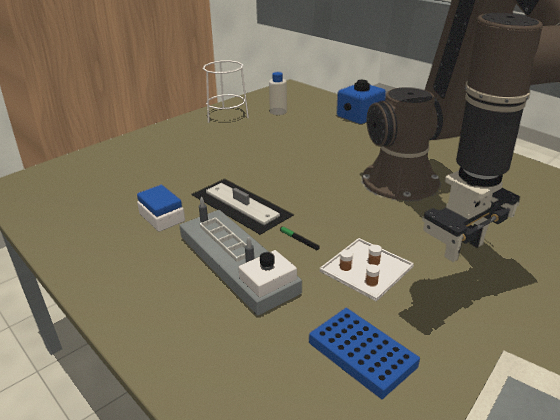

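```bash
python3 -c "
from station import *
print(job_done())"
```

```text
the job is handed in; nothing more can be done
None
```

The job is finished and handed in at about 68 s of the 210 s allowed; no verdict was reported.

- **Loading:** I moved the three jars into pockets 0 to 2. The wrist view showed the cap tops of two of them at 92 mm, as expected for a seated jar; the third looked upright in the scene picture.
- **Plate on:** I lowered the plate over both pins with about 10 N at contact. It lay flat, with its top at 103.1 mm and no measurable tilt.
- **Run:** I pulled the knob to its stop and held it there for about 6.5 s. A further pull raised the force without any movement. I then pushed it fully back in, with the plate still seated.
- **Return:** I laid the plate back on its mat in line with it and stood all the jars back in the tray.

The last pictures from the top and scene cameras showed:
- **Jars:** all three upright in the tray, tops at about 46 mm.
- **Plate:** flat on the mat and centred to within a few millimetres.
- **Knob:** in, with its top at about 113 mm.
- **Tip box, cold block and pen:** where they started.
- **Gripper:** clear of everything.

Two things did not go as expected. The first grasp of the first jar closed too late and missed, without moving the jar, so I repeated it. Two jars also met the pocket floor 4 to 5 mm higher than I had calculated, one of them with about 17 N, but they stood level afterwards. I saw no jar knocked aside.

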